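# Reload the UV-ozone cleaner with graphite electrode blanks

## Task

Pull the sample drawer of the UV-ozone cleaner fully out, lay every finished graphite piece you find in it flat in the steel tray, and seat each new blank from the mat fully down in the drawer nest that matches its outline and size. Then push the drawer fully home and only then press the start button, leaving the other things on the bench where they are.

Things in the scene. Friction and masses are not known exactly. Their poses are not given: they have to be found in the camera images.
- drawer (a joint): sample drawer of the UV-ozone cleaner: 0 = fully shut, grows as it is pulled out towards the robot, 0.165 m = fully out (stop). It slides with about 2.5 N of friction and stays where it is left. It starts shut. Inside it is 230 mm wide and 161 mm deep.
- handle (a point): middle of the drawer's round steel bar handle, 110 mm above the bench: 10 mm thick, 110 mm long, level, 40 mm in front of the drawer front. x points straight into the cleaner (the drawer opens along -x), y along the bar. Drawer front: 270 mm wide, 63 to 133 mm high, 12 mm thick; right behind it begins the flat roof of the cleaner (150 mm high, 270 wide, 270 deep).
- start (a joint): travel of the start button: 0 = up, 0.005 m = fully down; springs back; about 4 N fully down
- start_top (a point): centre of the top face of the round start button, 24 mm across, on the cleaner's roof near its front right corner (seen from the robot), about 21 mm above the roof; pressed straight down
- tray: shallow open steel tray for finished pieces, 200 (its x) x 150 (its y) x 18 mm, walls and floor 3 mm thick; origin at the centre of its underside; fixed; empty at the start
- mat: thin blue mat on which the new blanks wait, 220 (x) x 180 (y) x 2 mm, fixed; origin at the centre of its underside
- nest_disc50 (a point): centre of the mouth of the nest that is round, 50 mm across (plus 2 mm play overall): flat-floored pocket 5 mm deep in the aluminium plate in the drawer, mouth 87 mm above the bench, axes as the handle's, travels with the drawer, 97 mm behind the handle; walls 11 mm higher than the plate run round the drawer, 18 mm or more from any nest (drawer front: 46 mm higher)
- new_disc50: new graphite electrode blank, round, 50 mm across, 12 mm thick, 15 to 55 g, lying on the mat (None when absent); origin at the centre of its underside, z up through its thickness
- nest_disc36 (a point): centre of the mouth of the nest that is round, 36 mm across (plus 2 mm play overall): flat-floored pocket 5 mm deep in the aluminium plate in the drawer, mouth 87 mm above the bench, axes as the handle's, travels with the drawer, 167 mm behind the handle; walls 11 mm higher than the plate run round the drawer, 18 mm or more from any nest (drawer front: 46 mm higher)
- new_disc36: new graphite electrode blank, round, 36 mm across, 12 mm thick, 15 to 55 g, lying on the mat (None when absent); origin at the centre of its underside, z up through its thickness
- nest_sq44 (a point): centre of the mouth of the nest that is square, 44 x 44 mm (plus 2 mm play overall): flat-floored pocket 5 mm deep in the aluminium plate in the drawer, mouth 87 mm above the bench, axes as the handle's, travels with the drawer, 97 mm behind the handle; walls 11 mm higher than the plate run round the drawer, 18 mm or more from any nest (drawer front: 46 mm higher)
- new_sq44: new graphite electrode blank, square, 44 x 44 mm, 12 mm thick, 15 to 55 g, lying on the mat (None when absent); origin at the centre of its underside, z up through its thickness
- nest_bar56 (a point): centre of the mouth of the nest that is oblong, 56 x 32 mm (long side along its x) (plus 2 mm play overall): flat-floored pocket 5 mm deep in the aluminium plate in the drawer, mouth 87 mm above the bench, axes as the handle's, travels with the drawer, 167 mm behind the handle; walls 11 mm higher than the plate run round the drawer, 18 mm or more from any nest (drawer front: 46 mm higher)
- new_bar56: new graphite electrode blank, oblong, 56 x 32 mm (long side along its x), 12 mm thick, 15 to 55 g, lying on the mat (None when absent); origin at the centre of its underside, z up through its thickness
- done_disc50: finished graphite piece, round, 50 mm across, 12 mm thick, exactly like the new blank of that outline; at the start it sits in its nest inside the shut drawer (None when absent); origin at the centre of its underside
- done_sq44: finished graphite piece, square, 44 x 44 mm, 12 mm thick, exactly like the new blank of that outline; at the start it sits in its nest inside the shut drawer (None when absent); origin at the centre of its underside
- done_bar56: finished graphite piece, oblong, 56 x 32 mm (long side along its x), 12 mm thick, exactly like the new blank of that outline; at the start it sits in its nest inside the shut drawer (None when absent); origin at the centre of its underside
- water_bottle: white water bottle, 68 mm across, 190 mm high; bystander, leave it where it is; origin at the centre of its underside
- beaker: glass beaker, 70 mm across, 95 mm high; bystander, leave it where it is; origin at the centre of its underside
- vial_a: capped glass sample vial, 28 mm across, 60 mm high; bystander, leave it where it is; origin at the centre of its underside
- vial_b: another such vial; bystander, leave it where it is; origin at the centre of its underside
- petri: closed glass dish, 94 mm across, 16 mm high; bystander, leave it where it is; origin at the centre of its underside
- tweezers: steel tweezers lying flat, 120 mm long; bystander, leave it where it is; origin at the centre of its underside
- boss_head: dark steel boss-head clamp with a blue screw, 60 mm long, 28 mm high; bystander, leave it where it is; origin at the centre of its underside
Things that resemble listed ones, but are neither listed nor needed, are in the scene too. What is shaped like the new_bar56 but red, turquoise or yellow is not meant.

How it is judged:
On the way, in this order (a step that is already met when the one before it is completed fails the run):
1. the drawer is pulled fully out (at least 150 of 165 mm) (value of joint drawer above 0.15 m), for 0.2 s.
2. with the drawer still out (over 100 mm), every finished piece lies flat in the tray and every new blank is seated in its nest (horizontal distance between new_disc50 and nest_disc50 below 0.003 m and z of new_disc50 in the frame of nest_disc50 below -0.0035 m and angle between each of new_disc50, new_disc36, new_sq44, new_bar56's own z axis and vertical below 0.06 rad and horizontal distance between new_disc36 and nest_disc36 below 0.003 m and z of new_disc36 in the frame of nest_disc36 below -0.0035 m and horizontal distance between new_sq44 and nest_sq44 below 0.003 m and z of new_sq44 in the frame of nest_sq44 below -0.0035 m and horizontal distance between new_bar56 and nest_bar56 below 0.003 m and z of new_bar56 in the frame of nest_bar56 below -0.0035 m and x of done_disc50 in the frame of tray between -0.095 and 0.095 m and y of done_disc50 in the frame of tray between -0.07 and 0.07 m and z of each of done_disc50, done_sq44, done_bar56 in the frame of tray below 0.007 m and angle between each of done_disc50, done_sq44, done_bar56's own z axis and vertical below 0.1 rad and x of done_sq44 in the frame of tray between -0.095 and 0.095 m and y of done_sq44 in the frame of tray between -0.07 and 0.07 m and x of done_bar56 in the frame of tray between -0.095 and 0.095 m and y of done_bar56 in the frame of tray between -0.07 and 0.07 m and value of joint drawer above 0.1 m), for 0.3 s.
3. the drawer is pushed fully home (within 4 mm) (value of joint drawer below 0.004 m), for 0.2 s.
4. the start button is pressed (at least 3.5 of 5 mm) with the drawer home (value of joint start above 0.0035 m and value of joint drawer below 0.004 m), for 0.05 s.
At the end, for the whole second after the job is handed in: Finished pieces lie flat on the tray floor (tilt under 0.1 rad); each new blank is in its nest (centre within 3 mm, at least 3.5 of 5 mm deep, tilt under 0.06 rad); all at rest; drawer home within 4 mm; start button up (horizontal distance between new_disc50 and nest_disc50 below 0.003 m and z of new_disc50 in the frame of nest_disc50 below -0.0035 m and angle between each of new_disc50, new_disc36, new_sq44, new_bar56's own z axis and vertical below 0.06 rad and horizontal distance between new_disc36 and nest_disc36 below 0.003 m and z of new_disc36 in the frame of nest_disc36 below -0.0035 m and horizontal distance between new_sq44 and nest_sq44 below 0.003 m and z of new_sq44 in the frame of nest_sq44 below -0.0035 m and horizontal distance between new_bar56 and nest_bar56 below 0.003 m and z of new_bar56 in the frame of nest_bar56 below -0.0035 m and x of done_disc50 in the frame of tray between -0.095 and 0.095 m and y of done_disc50 in the frame of tray between -0.07 and 0.07 m and z of each of done_disc50, done_sq44, done_bar56 in the frame of tray below 0.007 m and angle between each of done_disc50, done_sq44, done_bar56's own z axis and vertical below 0.1 rad and x of done_sq44 in the frame of tray between -0.095 and 0.095 m and y of done_sq44 in the frame of tray between -0.07 and 0.07 m and x of done_bar56 in the frame of tray between -0.095 and 0.095 m and y of done_bar56 in the frame of tray between -0.07 and 0.07 m and linear speed of each of new_disc50, new_disc36, new_sq44, new_bar56, done_disc50, done_sq44, done_bar56 below 0.02 m/s and value of joint drawer below 0.004 m and value of joint start below 0.0015 m); the robot touches nothing.
It fails at once if the start button is pressed while the drawer stands open more than 20 mm (the UV lamp would shine out) (value of joint start above 0.0025 m and value of joint drawer above 0.02 m).
It fails at once if a bystander is pushed more than 40 mm away (distance of any of water_bottle, beaker, vial_a, vial_b, petri, tweezers, boss_head from where it was at the start of the episode above 0.04 m).
Of new_disc50, new_disc36, new_sq44, new_bar56 only 3 to 4 are there at a start; the rules pass over those that are not, and their reading is None.
Of done_disc50, done_sq44, done_bar56 only 2 to 3 are there at a start; the rules pass over those that are not, and their reading is None.
At some moment in a run one of new_disc50, new_disc36, new_sq44, new_bar56 may be knocked a few centimetres aside while the robot is not near it.
Once in a run the grip may slacken for a moment while it holds something.
It also fails if it takes over 210 s, if anything falls off the work surface, if the arm or the gripper's body presses on something with over 40 N, if the wrist force passes 120 N, or if a joint passes its speed limit or range.

## Robot

A 7-joint arm with a two-finger parallel gripper is mounted at the origin on the work surface. World frame = base frame: x ahead of the robot, y to its left, z up, the work surface at z = 0. Lengths are in m, angles in rad, forces in N, time in s.
With the tool pointing down it reaches from about 0.425 to 0.875 m from the base axis. Payload 4.7 kg.
Tool frame: the origin (TCP) lies between the finger pads; the fingertips stand 11 mm ahead of it and the grasp point (between the pads) lies 8 mm behind it; z points along the fingers, y is the line along which they close (so a half turn about z gives the same grasp; the last joint's range is limited). The gripper opens to 87 mm and grips with 3 to 60 N. Pads are 19 mm wide; open, the fingers measure 117 mm over their backs; the gripper's body (75 mm by 190 mm) begins 51 mm behind the grasp point.
Start: joints at [-1.288, 0.321, -0.07, 1.45, 0.023, 1.371, -0.057], TCP at [0.173, 0.627, 0.234] pointing down, gripper open.
Joint ranges: [-2.86, 2.86], [-0.3, 2.09], [-1.38, 1.24], [0.06, 2.45], [-1.56, 4.7], [0.09, 2.05], [-2.69, 2.69]. Speed limits (rad/s): [2.57, 2.57, 3.14, 3.14, 3.14, 3.14, 3.14].

## Interface

Orientations are given as a rotation vector (axis times angle).
In Python, from bench import ctrl gives the robot as it stands. The module is installed in compiled form; this text tells all that it offers.
- The arm moves only by the shell command python3 -m inch 'ROWS' [FORCE]. ROWS is JSON, a list of rows, each an object with "slide": the shift along the tool's x, y, z scaled (see below), a list of three; "angular": the turn, a rotation vector about the tool's x, y, z scaled (see below), a list of three; "claw": the opening, from -1 (shut) to 1 (fully open). In form: [{"slide": [tx, ty, tz], "angular": [rx, ry, rz], "claw": claw}, ...]. A call has 1 to 10 rows; each row is the pose to reach, as a shift and turn from the pose commanded when the call began, along the tool's axes at that moment; what a row does not reach only later rows make up. The controller multiplies each number of a shift by 0.25 m and each number of a turn by 30 degrees. A row lasts 1/10 s, in which the tool goes at most 50 mm and 8.59 degrees, less where a joint would pass 70% of its speed; a pose out of reach is approached as far as the arm can. A call with a number of a shift or a turn outside -1 to 1 is refused whole. A call with a gripper value outside its range is refused whole. The fingers move at their own pace and stop on an object; FORCE is the grip in N (left out, the last holds). Time passes only in rows, so rows that repeat a pose let the fingers close. It gives the time, the measured TCP pose, the force, the opening and the grip force at its end, in the units of the state.
- ctrl.get_state(): the state, without advancing time (a new reading comes with each control period).
- ctrl.get_image(name): name is "side" or "top"; returns a dict with "color" (480x640x3 uint8, red, green, blue), "depth" (480x640 float32, m along the optical axis (not along the pixel's ray), 0 where there is no reading), "camera_matrix" (3x3 intrinsics, pixels), "extrinsics" (4x4, takes a point from camera to world coordinates). Camera axes: x right, y up, looking along -z (the intrinsics and any distortion apply to the point x, -y, -z); pixel columns grow to the right and rows downward; lengths in m; the calibration is good to about 2 mm. A picture is of the moment at which its call begins.
- ctrl.close_job(): hands the job in; it is judged then, once.
Trained networks look in the newest picture that a camera, given by its name, has taken for a name from the list of things; names that differ only in an ending like _2 or _b are one class to them, and where a whole thing is asked for, a point or a joint stands for the part that bears it (a point fixed in the world has none). Each returns a list of dicts, best first, with "confidence" (0 to 1); they miss things now and then, are a little off and sometimes report something else, mostly with a low value. They report only what shows in the picture. A call takes as long as a camera call. They do not tell look-alikes from the thing itself.
- ctrl.find_in(query, camera): "bbox" ([centre column, centre row, width, height] in pixels, round what is visible of it).
- ctrl.outline_of(query, camera): "mask" (480x640 bool, what is visible of it) and "bbox" ([centre column, centre row, width, height] in pixels, round what is visible of it).
The state is a dict: "time": time; "joint_positions": joint angles; "qd": joint speeds; "joint_torque": joint torques, N m; "position": TCP position; "tool_rot": TCP orientation; "ft_force": force on the tool from outside, world axes, zero at the start; "torque": the same for the moment, N m; "grip_width": opening from 0.0 (shut) to 1.0 (fully open); "grip_force": force on a finger pad.
Only numpy, scipy, OpenCV 4.12 (cv2) and the standard library are available. Lean on these libraries where they do the work, as an engineer would, in place of code of your own. Each camera call takes 0.05 s, during which the arm holds its last target. There are 200 camera calls.

## Working session

There is one attempt and no reset: what is moved stays moved. The work goes in short steps, Python scripts to look and compute and a shell command to move; the robot and the scene stay as the last step left them, time stands still between calls to the robot, and variables do not carry over. Pictures are saved under pics/ and viewed, at most 14 in all, crops included, and the job is handed in when it is done.

```bash
mkdir -p pics; cat > h.py <<'E'
import numpy as np, cv2
from bench import ctrl
from scipy.spatial.transform import Rotation as R
def pts(im):
    K=im["camera_matrix"];d=im["depth"];v,u=np.mgrid[:480,:640]
    c=np.stack([(u-K[0,2])/K[0,0]*d,-(v-K[1,2])/K[1,1]*d,-d],-1)
    E=im["extrinsics"];return c@E[:3,:3].T+E[:3,3]
def save(im,n): cv2.imwrite("pics/"+n+".png",im["color"][:,:,::-1])
E
python3 - <<'E'
from h import *
for c in("top","side"):
    im=ctrl.get_image(c);save(im,c+"0");print(c,im["extrinsics"].round(3).tolist(),im["camera_matrix"].round(1).tolist())
    P=pts(im)
    for q in ["handle","start_top","tray","mat","new_disc50","new_disc36","new_sq44","new_bar56","water_bottle","beaker","vial_a","petri","tweezers","boss_head"]:
        for r in ctrl.outline_of(q,c)[:4]:
            m=r["mask"]&(im["depth"]>0); 
            if m.any(): print(q,round(r["confidence"],2),np.round(r["bbox"]).tolist(),np.median(P[m],0).round(3))
s=ctrl.get_state();print(s)
E
```

```text
top [[-0.002, 0.983, -0.182, 0.22], [-1.0, -0.0, 0.01, 0.013], [0.01, 0.182, 0.983, 1.808], [0.0, 0.0, 0.0, 1.0]] [[528.6, 0.0, 315.0], [0.0, 528.6, 228.3], [0.0, 0.0, 1.0]]
handle 0.93 [311.0, 202.0, 77.0, 24.0] [0.639 0.019 0.116]
handle 0.31 [211.0, 239.0, 61.0, 64.0] [0.512 0.357 0.001]
start_top 0.62 [154.0, 250.0, 22.0, 16.0] [0.471 0.565 0.025]
start_top 0.55 [338.0, 181.0, 9.0, 4.0] [ 0.678 -0.074  0.169]
start_top 0.44 [198.0, 223.0, 16.0, 16.0] [0.572 0.396 0.012]
tray 0.97 [414.0, 240.0, 55.0, 62.0] [ 0.513 -0.345  0.003]
mat 0.96 [211.0, 240.0, 61.0, 64.0] [0.513 0.359 0.001]
mat 0.59 [414.0, 241.0, 51.0, 61.0] [ 0.514 -0.344  0.003]
new_disc50 0.64 [223.0, 255.0, 12.0, 8.0] [0.466 0.313 0.013]
new_disc36 0.64 [223.0, 255.0, 12.0, 8.0] [0.466 0.313 0.013]
new_sq44 0.57 [199.0, 222.0, 18.0, 17.0] [0.572 0.396 0.012]
new_bar56 0.56 [157.0, 220.0, 20.0, 8.0] [0.574 0.535 0.011]
new_bar56 0.53 [192.0, 183.0, 19.0, 13.0] [0.702 0.426 0.011]
new_bar56 0.52 [266.0, 225.0, 17.0, 14.0] [0.565 0.168 0.01 ]
new_bar56 0.49 [221.0, 224.0, 14.0, 16.0] [0.569 0.32  0.013]
water_bottle 0
[... 1912 characters left out ...]
ns': array([-1.28789255,  0.32099837, -0.07010415,  1.45054619,  0.02261494,
        1.37079512, -0.05688002]), 'qd': array([ 8.60634203e-04,  2.51214519e-04,  9.99647186e-05,  2.65380959e-03,
       -7.11655874e-04,  2.07513807e-03,  5.98220821e-04]), 'joint_torque': array([ 2.53819608e-04, -4.91095197e+01, -4.03036494e-01, -3.12764204e+01,
       -6.37703156e-02,  3.37510847e-02,  2.49738031e-05]), 'position': array([0.17265254, 0.62665033, 0.2335644 ]), 'tool_rot': array([4.20884248e-01, 3.11320667e+00, 5.21194080e-05]), 'ft_force': array([-0.60635587,  0.82558917, -0.06007115]), 'torque': array([-0.00048754, -0.02782247, -0.00972793]), 'grip_force': 0.0, 'grip_width': 1.0017732995232624}
```

View pics/top0.png

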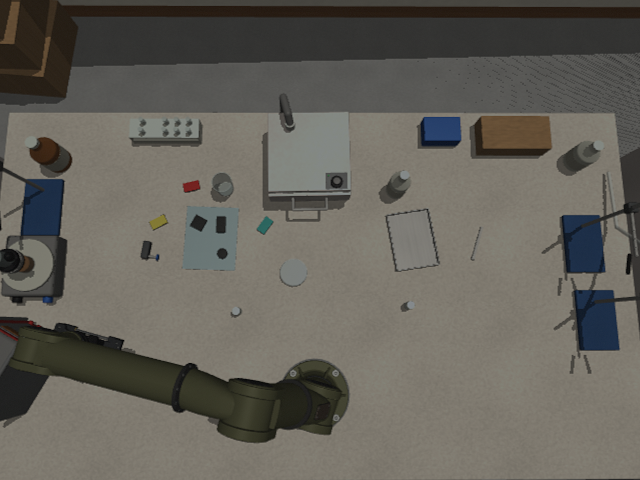

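View pics/side0.png

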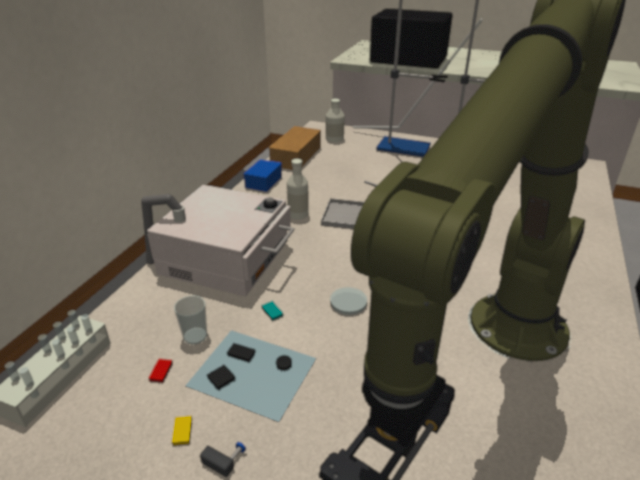

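```bash
python3 - <<'E'
from h import *
a=ctrl.get_image("top");P=pts(a);print(a.keys())
for c,r in [(335,372),(335,417),(292,373)]: print(P[r,c].round(3))
b=ctrl.get_image("side");Q=pts(b)
for c,r in [(486,334),(557,341),(538,301)]: print(Q[r,c].round(3))
S=a["color"][160:320,130:450];S=cv2.resize(S[:,0:180],None,fx=4.4,fy=3.7,interpolation=cv2.INTER_CUBIC)
x=cv2.resize(a["color"][195:280,140:290],None,fx=5,fy=5,interpolation=cv2.INTER_CUBIC)
cv2.imwrite("pics/c1.png",x[:,:,::-1])
for im,PP in((a,P),(b,Q)):
    g=im["color"].max(2)<75
    m=(g&(abs(PP[...,0]-.51)<.12)&(abs(PP[...,1]-.365)<.1)&(PP[...,2]<.03)).astype(np.uint8)
    n,l,s,c=cv2.connectedComponentsWithStats(m)
    for i in range(1,n):
        if s[i,4]>25:
            k=(l==i)&(PP[...,2]>.0); t=k&(PP[...,2]>.0115)
            q=PP[k][:,:2]; print(s[i],np.median(PP[k][:,2]).round(4),'c',q.mean(0).round(4),(q.max(0)-q.min(0)).round(3), cv2.minAreaRect((q*1000).astype(np.float32)))
E
```

```text
dict_keys(['color', 'depth', 'camera_matrix', 'extrinsics'])
[ 0.072 -0.069  0.023]
[-0.068 -0.068  0.022]
[0.069 0.072 0.017]
[0.068 0.076 0.015]
[-0.081  0.05   0.023]
[-0.018  0.064  0.131]
[190 215  17  17 169] 0.0123 c [0.572  0.3983] [0.054 0.058] ((572.81884765625, 399.1148681640625), (49.4068603515625, 44.49789810180664), 60.31157302856445)
[216 216  10  17 164] 0.0127 c [0.567  0.3211] [0.058 0.034] ((567.390625, 321.9284362792969), (57.91973114013672, 34.024723052978516), 0.2783515453338623)
[217 248  11  11  89] 0.0134 c [0.4663 0.3141] [0.036 0.036] ((467.1941223144531, 314.4959411621094), (35.38995361328125, 33.772647857666016), 46.12757873535156)
[228 344  27  18 309] 0.0135 c [0.5647 0.3294] [0.055 0.031] ((566.9923095703125, 327.2559814453125), (55.032920837402344, 31.200746536254883), 0.5044476985931396)
[277 356  14  14 170] 0.0135 c [0.4645 0.3223] [0.032 0.034] ((465.30072021484375, 320.6641845703125), (28.331323623657227, 34.98078536987305), 24.20309829711914)
[208 366  27  23 376] 0.0137 c [0.5699 0.4065] [0.051 0.054] ((572.2146606445312, 404.6104736328125), (43.337501525878906, 44.245174407958984), 65.30892944335938)
```

View pics/c1.png

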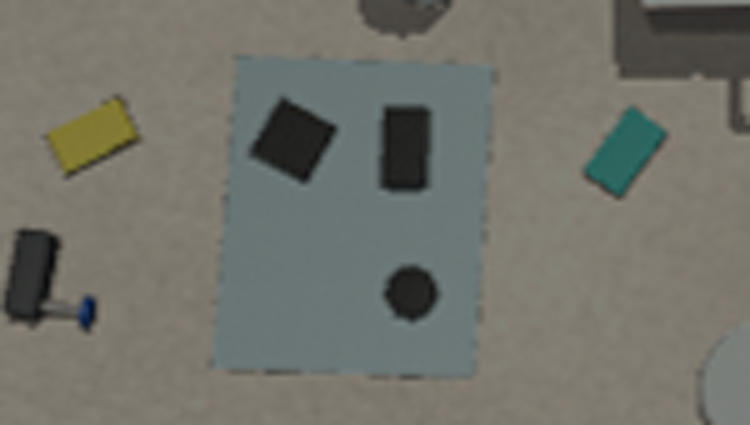

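```bash
cat >> h.py <<'E'
def plan(x,y,z,yaw,n=1,start=None):
    """yaw: world angle (deg) of tool y, tool pointing down. prints n calls"""
    if start is None:
        s=ctrl.get_state();p=np.array(s["position"]);r=R.from_rotvec(s["tool_rot"])
    else: p,r=start
    ty=np.array([np.cos(np.radians(yaw)),np.sin(np.radians(yaw)),0]);tz=np.array([0,0,-1.])
    g=R.from_matrix(np.stack([np.cross(ty,tz),ty,tz],1));t=np.array([x,y,z])
    w=(g*r.inv()).as_rotvec()
    for i in range(n):
        d=r.inv().apply((t-p)/(n-i)); a=R.from_rotvec(w/n); r2=a*r
        print("slide",(d/.25).round(4).tolist(),"ang",(np.degrees((r.inv()*r2).as_rotvec())/30).round(4).tolist())
        p=p+(t-p)/(n-i); r=r2
    return p,r
def st():
    s=ctrl.get_state();y=R.from_rotvec(s["tool_rot"]).as_matrix()
    print("t",round(s["time"],1),"p",s["position"].round(4),"yaw",round(np.degrees(np.arctan2(y[1,1],y[0,1])),2),"zz",y[:,2].round(3),"F",s["ft_force"].round(1),"w",round(s["grip_width"]*87,1),"gf",s["grip_force"])
E
python3 - <<'E'
from h import *
for c in("top","side"):
    a=ctrl.get_image(c);P=pts(a)
    m=(abs(P[...,2]-.112)<.012)&(abs(P[...,0]-.64)<.1)&(abs(P[...,1])<.17)
    q=P[m];print(c,len(q));h,e=np.histogram(q[:,0],np.arange(.6,.72,.006));print(list(zip(e.round(3),h)))
    b=q[q[:,0]<.66];print(b.min(0),b.max(0),b.mean(0),np.polyfit(b[:,1],b[:,0],1))
    m=(abs(P[...,2]-.15)<.006)&(P[...,0]>.6)&(P[...,0]<1.1)&(abs(P[...,1])<.25)
    q=P[m];print("roof",q.min(0),q.max(0),cv2.minAreaRect((q[:,:2]*1000).astype(np.float32)))
    m=(P[...,2]>.163)&(P[...,2]<.18)&(abs(P[...,0]-.69)<.06)&(abs(P[...,1]+.07)<.05);print("btn",P[m].mean(0),P[m].max(0),P[m].min(0))
plan(.64,.03,.25,0,3)
E
```

```text
top 319
[(np.float64(0.6), np.int64(39)), (np.float64(0.606), np.int64(10)), (np.float64(0.612), np.int64(9)), (np.float64(0.618), np.int64(12)), (np.float64(0.624), np.int64(12)), (np.float64(0.63), np.int64(19)), (np.float64(0.636), np.int64(132)), (np.float64(0.642), np.int64(7)), (np.float64(0.648), np.int64(2)), (np.float64(0.654), np.int64(1)), (np.float64(0.66), np.int64(0)), (np.float64(0.666), np.int64(0)), (np.float64(0.672), np.int64(0)), (np.float64(0.678), np.int64(0)), (np.float64(0.684), np.int64(0)), (np.float64(0.69), np.int64(0)), (np.float64(0.696), np.int64(0)), (np.float64(0.702), np.int64(0)), (np.float64(0.708), np.int64(0))]
[ 0.59312517 -0.11978234  0.10004454] [0.65836803 0.14707978 0.12398479] [0.62134717 0.01307371 0.11257354] [-0.01217894  0.62150639]
roof [ 0.64711514 -0.12061366  0.14400207] [0.94703527 0.15199341 0.15599915] ((798.8111572265625, 16.218017578125), (299.5981750488281, 269.37982177734375), 0.95310378074646)
btn [ 0.6778527  -0.07385986  0.16873232] [ 0.69544615 -0.05810124  0.17608603] [ 0.66552679 -0.09009959  0.16336483]
side 848
[(np.f
[... 564 characters left out ...]
.696), np.int64(16)), (np.float64(0.702), np.int64(16)), (np.float64(0.708), np.int64(17))]
[ 0.59267989 -0.11379529  0.10002242] [0.65992866 0.15585135 0.12395578] [0.62949516 0.04065493 0.11244152] [0.03641139 0.62801486]
roof [ 0.64608462 -0.11633961  0.14403097] [0.96477031 0.16333573 0.15594488] ((807.2298583984375, 24.0640869140625), (318.6531982421875, 278.5237731933594), 1.1819579601287842)
btn [ 0.67796662 -0.06568721  0.16880878] [ 0.69071928 -0.05045056  0.17336085] [ 0.66566097 -0.07957041  0.1630008 ]
slide [-0.812, -0.6015, -0.0219] ang [0.0001, -0.0, 0.8289]
slide [-0.9897, -0.2043, -0.0219] ang [0.0001, -0.0, 0.8289]
slide [-0.9838, 0.2308, -0.0218] ang [0.0001, -0.0, 0.8289]
```

```bash
python3 - <<'E'
from h import *
for c in("top","side"):
    a=ctrl.get_image(c);P=pts(a)
    m=(P[...,2]>.1)&(P[...,2]<.125)&(P[...,0]>.585)&(P[...,0]<.612)&(abs(P[...,1])<.1)
    q=P[m];print(c,len(q),q.mean(0),q.min(0),q.max(0),np.polyfit(q[:,1],q[:,0],1))
E
python3 -m inch '[{"slide":[-0.81,-0.6,-0.04],"angular":[0,0,0.83],"claw":1},{"slide":[-0.81,-0.6,-0.04],"angular":[0,0,0.83],"claw":1},{"slide":[-0.81,-0.6,-0.04],"angular":[0,0,0.83],"claw":-0.31},{"slide":[-0.81,-0.6,-0.04],"angular":[0,0,0.83],"claw":-0.31},{"slide":[-0.81,-0.6,-0.04],"angular":[0,0,0.83],"claw":-0.31},{"slide":[-0.81,-0.6,-0.04],"angular":[0,0,0.83],"claw":-0.31},{"slide":[-0.81,-0.6,-0.04],"angular":[0,0,0.83],"claw":-0.31},{"slide":[-0.81,-0.6,-0.04],"angular":[0,0,0.83],"claw":-0.31},{"slide":[-0.81,-0.6,-0.04],"angular":[0,0,0.83],"claw":-0.31}]' 40
python3 -c "
from h import *
st();plan(.597,.02,.25,0,2)"
```

```text
top 127 [0.59911279 0.01247169 0.11324893] [ 0.59235838 -0.0469705   0.10236881] [0.61165035 0.07167965 0.12279456] [-0.0083179   0.59921653]
side 138 [0.59915274 0.02508176 0.11302884] [ 0.59171611 -0.04143381  0.10583411] [0.61199106 0.07808838 0.11755079] [-0.0101171  0.5994065]
time: 2.7
position: [0.3265, 0.4297, 0.2434]
tool_rot: [-1.077, -2.951, 0.0]
ft_force: [-0.5, 0.5, -0.1]
grip_width: 0.451
grip_force: 0.0
t 2.7 p [0.3265 0.4297 0.2434] yaw 49.89 zz [-0.  0. -1.] F [-0.5  0.5 -0.1] w 39.3 gf 0.0
slide [-0.9417, -0.2782, -0.0136] ang [-0.0004, -0.0003, 0.8315]
slide [-0.9712, 0.1449, -0.0135] ang [-0.0004, -0.0003, 0.8315]
```

```bash

python3 -m inch '[{"slide":[-0.94,-0.28,-0.02],"angular":[0,0,0.83],"claw":-0.31},{"slide":[-0.94,-0.28,-0.02],"angular":[0,0,0.83],"claw":-0.31},{"slide":[-0.94,-0.28,-0.02],"angular":[0,0,0.83],"claw":-0.31},{"slide":[-0.94,-0.28,-0.02],"angular":[0,0,0.83],"claw":-0.31},{"slide":[-0.94,-0.28,-0.02],"angular":[0,0,0.83],"claw":-0.31},{"slide":[-0.94,-0.28,-0.02],"angular":[0,0,0.83],"claw":-0.31},{"slide":[-0.94,-0.28,-0.02],"angular":[0,0,0.83],"claw":-0.31},{"slide":[-0.94,-0.28,-0.02],"angular":[0,0,0.83],"claw":-0.31}]'
python3 -m inch '[{"slide":[-0.97,0.145,-0.02],"angular":[0,0,0.83],"claw":-0.31},{"slide":[-0.97,0.145,-0.02],"angular":[0,0,0.83],"claw":-0.31},{"slide":[-0.97,0.145,-0.02],"angular":[0,0,0.83],"claw":-0.31},{"slide":[-0.97,0.145,-0.02],"angular":[0,0,0.83],"claw":-0.31},{"slide":[-0.97,0.145,-0.02],"angular":[0,0,0.83],"claw":-0.31},{"slide":[-0.97,0.145,-0.02],"angular":[0,0,0.83],"claw":-0.31},{"slide":[-0.97,0.145,-0.02],"angular":[0,0,0.83],"claw":-0.31},{"slide":[-0.97,0.145,-0.02],"angular":[0,0,0.83],"claw":-0.31},{"slide":[-0.97,0.145,-0.02],"angular":[0,0,0.83],"claw":-0.31}]'
python3 -c "
from h import *
st();plan(.599,.02,.112,0)
for c in ('top','side'): save(ctrl.get_image(c),c+'1')
cv2.imwrite('pics/h1.png',np.hstack([cv2.resize(cv2.imread('pics/'+c+'1.png')[y:y+150,x:x+133],(400,450)) for c,x,y in(('top',245,120),('side',200,160))]))"
```

```text
time: 3.5
position: [0.4609, 0.2251, 0.2483]
tool_rot: [-1.687, -2.649, 0.0]
ft_force: [0.0, -0.3, -0.9]
grip_width: 0.348
grip_force: 0.0
time: 4.4
position: [0.5961, 0.0209, 0.2534]
tool_rot: [-2.218, -2.224, -0.001]
ft_force: [-0.1, 0.3, 0.5]
grip_width: 0.341
grip_force: 0.0
t 4.4 p [0.5961 0.0209 0.2534] yaw 0.15 zz [-0.001  0.001 -1.   ] F [-0.1  0.3  0.5] w 29.7 gf 0.0
slide [-0.0041, 0.0117, 0.5654] ang [-0.001, -0.002, 0.005]
```

View pics/h1.png

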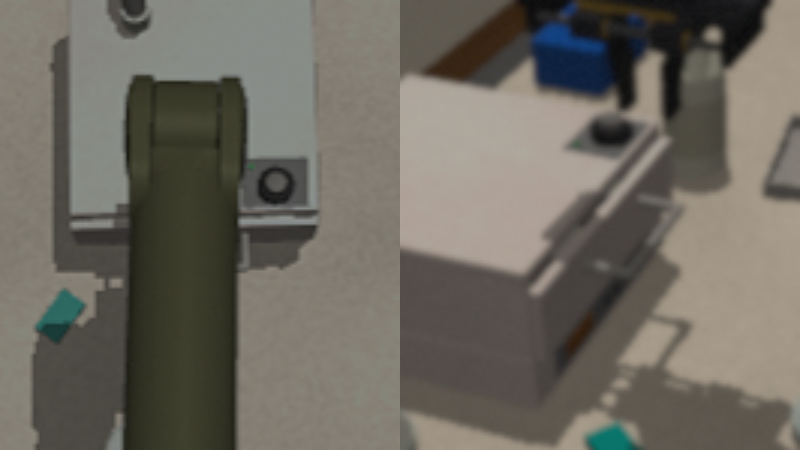

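```bash

python3 -c "
from h import *
P=pts(ctrl.get_image('side'));m=(P[...,2]>.235)&(P[...,2]<.262)&(abs(P[...,0]-.6)<.06)&(abs(P[...,1])<.1);q=P[m]
print(len(q),q.min(0),q.max(0));
for k in(q[:,0]<.596,q[:,0]>.596): print(q[k].mean(0),q[k].min(0),np.percentile(q[k],[5,95],axis=0))"
python3 -m inch '[{"slide":[-0.004,0.01,0.2],"angular":[0,0,0],"claw":-0.31},{"slide":[-0.004,0.01,0.3],"angular":[0,0,0],"claw":-0.31},{"slide":[-0.004,0.01,0.4],"angular":[0,0,0],"claw":-0.31},{"slide":[-0.004,0.01,0.5],"angular":[0,0,0],"claw":-0.31},{"slide":[-0.004,0.01,0.565],"angular":[0,0,0],"claw":-0.31},{"slide":[-0.004,0.01,0.565],"angular":[0,0,0],"claw":-0.31},{"slide":[-0.004,0.01,0.565],"angular":[0,0,0],"claw":-1},{"slide":[-0.004,0.01,0.565],"angular":[0,0,0],"claw":-1},{"slide":[-0.004,0.01,0.565],"angular":[0,0,0],"claw":-1},{"slide":[-0.004,0.01,0.565],"angular":[0,0,0],"claw":-1}]' 40; python3 -c "
from h import *
st()"
```

```text
95 [0.57021955 0.00915743 0.24194527] [0.61962662 0.03651553 0.26193773]
[0.57375022 0.0277329  0.25255634] [0.57021955 0.01012271 0.24288224] [[0.5710732  0.0152624  0.24366085]
 [0.57910214 0.03476218 0.26149712]]
[0.61289148 0.02682139 0.25212536] [0.60872832 0.00915743 0.24194527] [[0.60978322 0.01348618 0.24435432]
 [0.61887701 0.03450727 0.26055153]]
time: 5.55
position: [0.6001, 0.017, 0.1136]
tool_rot: [2.222, 2.219, 0.003]
ft_force: [-0.1, -0.2, 1.9]
grip_width: 0.103
grip_force: 40.0
t 5.5 p [0.6001 0.017  0.1136] yaw -0.09 zz [ 0.002  0.    -1.   ] F [-0.1 -0.2  1.9] w 9.0 gf 39.98895049095154
```

```bash

python3 -m inch '[{"slide":[0,-0.07,0],"angular":[0,0,0],"claw":-1},{"slide":[-0.001,-0.16,0],"angular":[0,0,0],"claw":-1},{"slide":[-0.002,-0.25,0],"angular":[0,0,0],"claw":-1},{"slide":[-0.003,-0.34,0],"angular":[0,0,0],"claw":-1},{"slide":[-0.004,-0.43,0],"angular":[0,0,0],"claw":-1},{"slide":[-0.005,-0.52,0],"angular":[0,0,0],"claw":-1},{"slide":[-0.006,-0.6,0],"angular":[0,0,0],"claw":-1},{"slide":[-0.006,-0.65,0],"angular":[0,0,0],"claw":-1},{"slide":[-0.006,-0.665,0],"angular":[0,0,0],"claw":-1},{"slide":[-0.006,-0.665,0],"angular":[0,0,0],"claw":-1}]'
python3 -m inch '[{"slide":[0,0,0],"angular":[0,0,0],"claw":-1},{"slide":[0,0,0],"angular":[0,0,0],"claw":-1},{"slide":[0,0,0],"angular":[0,0,0],"claw":-1}]'
python3 -c "
from h import *
st()"
```

```text
time: 6.55
position: [0.4351, 0.0141, 0.1135]
tool_rot: [2.22, 2.215, 0.006]
ft_force: [4.1, -4.0, -0.7]
grip_width: 0.1
grip_force: 40.0
time: 6.85
position: [0.4351, 0.0141, 0.1135]
tool_rot: [2.221, 2.216, 0.004]
ft_force: [4.1, -4.7, 1.5]
grip_width: 0.106
grip_force: 40.0
t 6.8 p [0.4351 0.0141 0.1135] yaw -0.14 zz [ 0.005 -0.002 -1.   ] F [ 4.1 -4.7  1.5] w 9.2 gf 39.98962640762329
```

```bash

python3 -m inch '[{"slide":[0,0,0],"angular":[0,0,0],"claw":-0.31},{"slide":[0,0,0],"angular":[0,0,0],"claw":-0.31},{"slide":[0,0,0],"angular":[0,0,0],"claw":-0.31},{"slide":[0,0,-0.2],"angular":[0,0,0],"claw":-0.31},{"slide":[0,0,-0.4],"angular":[0,0,0],"claw":-0.31},{"slide":[0,0,-0.55],"angular":[0,0,0],"claw":-0.31},{"slide":[0,0,-0.55],"angular":[0,0,0],"claw":-0.31},{"slide":[0,0,-0.55],"angular":[0,0,0],"claw":-0.31}]'
python3 -c "
from h import *
st();plan(.5,-.33,.25,90,3)"
```

```text
time: 7.65
position: [0.433, 0.0161, 0.2502]
tool_rot: [2.223, 2.22, 0.002]
ft_force: [0.3, -0.9, 0.0]
grip_width: 0.345
grip_force: 0.0
t 7.7 p [0.433  0.0161 0.2502] yaw -0.08 zz [ 0.001  0.001 -1.   ] F [ 0.3 -0.9  0. ] w 30.0 gf 0.0
slide [-0.4614, 0.0899, -0.0001] ang [0.0011, 0.0001, -1.0008]
slide [-0.4444, -0.153, -0.0001] ang [0.0011, 0.0001, -1.0008]
slide [-0.3082, -0.3549, 0.0] ang [0.0011, 0.0001, -1.0008]
```

```bash

python3 -m inch '[{"slide":[-0.46,0.09,0],"angular":[0,0,-1],"claw":-0.31},{"slide":[-0.46,0.09,0],"angular":[0,0,-1],"claw":-0.31},{"slide":[-0.46,0.09,0],"angular":[0,0,-1],"claw":-0.31},{"slide":[-0.46,0.09,0],"angular":[0,0,-1],"claw":-0.31},{"slide":[-0.46,0.09,0],"angular":[0,0,-1],"claw":-0.31}]'
python3 -m inch '[{"slide":[-0.44,-0.15,0],"angular":[0,0,-1],"claw":-0.31},{"slide":[-0.44,-0.15,0],"angular":[0,0,-1],"claw":-0.31},{"slide":[-0.44,-0.15,0],"angular":[0,0,-1],"claw":-0.31},{"slide":[-0.44,-0.15,0],"angular":[0,0,-1],"claw":-0.31},{"slide":[-0.44,-0.15,0],"angular":[0,0,-1],"claw":-0.31}]'
python3 -m inch '[{"slide":[-0.31,-0.355,0],"angular":[0,0,-1],"claw":-0.31},{"slide":[-0.31,-0.355,0],"angular":[0,0,-1],"claw":-0.31},{"slide":[-0.31,-0.355,0],"angular":[0,0,-1],"claw":-0.31},{"slide":[-0.31,-0.355,0],"angular":[0,0,-1],"claw":-0.31},{"slide":[-0.31,-0.355,0],"angular":[0,0,-1],"claw":-0.31}]'
python3 - <<'E'
from h import *
st()
a=ctrl.get_image("top");save(a,"top2");P=pts(a);b=ctrl.get_image("side");save(b,"side2");Q=pts(b)
cv2.imwrite('pics/d1.png',np.hstack([cv2.resize(a["color"][170:260,260:360],(420,420),interpolation=cv2.INTER_CUBIC),cv2.resize(b["color"][180:300,210:330],(380,420),interpolation=cv2.INTER_CUBIC)])[:,:,::-1])
for im,PP in((a,P),(b,Q)):
    g=im["color"].max(2)<70
    m=(g&(PP[...,0]>.42)&(PP[...,0]<.7)&(abs(PP[...,1])<.15)&(PP[...,2]>.07)&(PP[...,2]<.105)).astype(np.uint8)
    n,l,s,c=cv2.connectedComponentsWithStats(m)
    for i in range(1,n):
        if s[i,4]>25:
            q=PP[l==i]; print(s[i],np.median(q[:,2]).round(4),'c',q.mean(0).round(4), cv2.minAreaRect((q[:,:2]*1000).astype(np.float32)))
E
```

```text
time: 8.15
position: [0.454, -0.1, 0.2479]
tool_rot: [-1.574, -2.715, 0.003]
ft_force: [-0.1, 0.7, -0.1]
grip_width: 0.344
grip_force: 0.0
time: 8.65
position: [0.4768, -0.2138, 0.2485]
tool_rot: [-0.82, -3.03, 0.002]
ft_force: [-0.8, -0.2, 0.1]
grip_width: 0.345
grip_force: 0.0
time: 9.15
position: [0.4997, -0.3289, 0.2481]
tool_rot: [-0.007, -3.139, -0.001]
ft_force: [-0.5, 1.4, -0.4]
grip_width: 0.346
grip_force: 0.0
t 9.2 p [ 0.4997 -0.3289  0.2481] yaw 89.76 zz [-0.003  0.001 -1.   ] F [-0.5  1.4 -0.4] w 30.1 gf 0.0
[275 195  33   3  59] 0.0908 c [0.6459 0.0792 0.0906] ((645.6929931640625, 75.67756652832031), (4.137557506561279, 106.67326354980469), 1.1931902170181274)
[309 195  28   2  55] 0.0943 c [ 0.6483 -0.0299  0.0932] ((648.707275390625, -29.47762680053711), (7.338620185852051, 90.465576171875), 1.4619485139846802)
[287 223  15  16 175] 0.0934 c [0.5297 0.0646 0.0931] ((530.032470703125, 65.54240417480469), (49.298301696777344, 47.85002899169922), 67.86264038085938)
[319 224  14  13 171] 0.0925 c [ 0.5318 -0.0398  0.0928] ((532.179443359375, -38.58296585083008), (43.30027
[... 283 characters left out ...]
0.673057556152344), (2.4762821197509766, 95.91278076171875), 1.1225770711898804)
[250 220  36  44 104] 0.0922 c [0.6475 0.0207 0.0921] ((648.0494384765625, 11.353057861328125), (5.732975482940674, 218.6907958984375), 1.408079981803894)
[307 236  18  11 149] 0.0935 c [ 0.5295 -0.0301  0.0933] ((529.78759765625, -31.920562744140625), (42.6264533996582, 42.4337158203125), 88.64303588867188)
[292 257  18  12 177] 0.0936 c [0.5282 0.0738 0.0934] ((528.5011596679688, 71.37671661376953), (45.225730895996094, 43.10034942626953), 6.365988254547119)
[248 267  58  20 402] 0.0813 c [0.5668 0.1337 0.0813] ((569.0454711914062, 133.2662353515625), (155.0228729248047, 9.512784004211426), 0.7779234647750854)
```

View pics/d1.png

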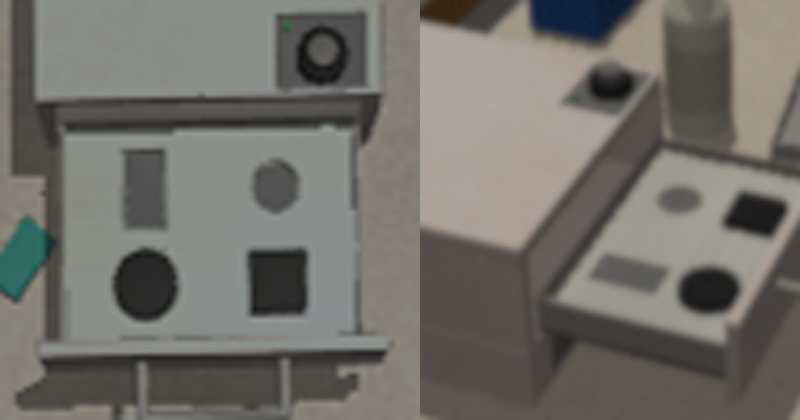

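```bash

python3 - <<'E'
from h import *
im=ctrl.get_image("top");P=pts(im)
g=im["color"].astype(int).mean(2);sub=(P[...,0]>.48)&(P[...,0]<.64)&(P[...,1]>-.09)&(P[...,1]<.12)
t=cv2.threshold(np.uint8(g[sub]),0,255,cv2.THRESH_OTSU)[0];pl=np.median(g[sub]);print(t,pl)
m=(sub&(g<pl-22)).astype(np.uint8);n,l,s,c=cv2.connectedComponentsWithStats(m)
K=im["camera_matrix"];E=im["extrinsics"]
for i in range(1,n):
    if s[i,4]>40:
        for z in(.087,.094):
            d=np.array([(c[i,0]-K[0,2])/K[0,0],-(c[i,1]-K[1,2])/K[1,1],-1])@E[:3,:3].T
            print(s[i],z,(E[:3,3]+d*(z-E[2,3])/d[2]).round(4),np.median(P[l==i],0).round(4))
plan(.531,.0655,.2,91,2)
E
```

```text
98.0 138.0
[289 202  11  18 185] 0.087 [0.6003 0.0658 0.087 ] [0.6014 0.0658 0.0819]
[289 202  11  18 185] 0.094 [0.5987 0.0656 0.094 ] [0.6014 0.0658 0.0819]
[320 204  11  12 107] 0.087 [ 0.6023 -0.0379  0.087 ] [ 0.6039 -0.0378  0.0821]
[320 204  11  12 107] 0.094 [ 0.6008 -0.0377  0.094 ] [ 0.6039 -0.0378  0.0821]
[286 223  17  16 211] 0.087 [0.5307 0.0643 0.087 ] [0.5297 0.065  0.0922]
[286 223  17  16 211] 0.094 [0.5294 0.0641 0.094 ] [0.5297 0.065  0.0922]
[319 223  15  15 215] 0.087 [ 0.5324 -0.0398  0.087 ] [ 0.5311 -0.0402  0.0918]
[319 223  15  15 215] 0.094 [ 0.5311 -0.0396  0.094 ] [ 0.5311 -0.0402  0.0918]
slide [-0.0583, 0.7851, 0.0989] ang [0.0021, -0.0012, -0.0204]
slide [-0.0667, 0.7845, 0.0981] ang [0.0021, -0.0012, -0.0204]
```

```bash

python3 -m inch '[{"slide":[-0.06,0.785,0.05],"angular":[0,0,-0.02],"claw":0.42},{"slide":[-0.06,0.785,0.05],"angular":[0,0,-0.02],"claw":0.42},{"slide":[-0.06,0.785,0.05],"angular":[0,0,-0.02],"claw":0.42},{"slide":[-0.06,0.785,0.05],"angular":[0,0,-0.02],"claw":0.42},{"slide":[-0.06,0.785,0.05],"angular":[0,0,-0.02],"claw":0.42},{"slide":[-0.06,0.785,0.05],"angular":[0,0,-0.02],"claw":0.42}]'
python3 -m inch '[{"slide":[-0.065,0.785,0.1],"angular":[0,0,-0.02],"claw":0.42},{"slide":[-0.065,0.785,0.1],"angular":[0,0,-0.02],"claw":0.42},{"slide":[-0.065,0.785,0.1],"angular":[0,0,-0.02],"claw":0.42},{"slide":[-0.065,0.785,0.1],"angular":[0,0,-0.02],"claw":0.42},{"slide":[-0.065,0.785,0.1],"angular":[0,0,-0.02],"claw":0.42},{"slide":[-0.065,0.785,0.1],"angular":[0,0,-0.02],"claw":0.42},{"slide":[-0.065,0.785,0.1],"angular":[0,0,-0.02],"claw":0.42}]'
python3 -c "
from h import *
st();plan(.531,.065,.1,91)"
```

```text
time: 9.9
position: [0.5154, -0.1298, 0.237]
tool_rot: [0.019, -3.141, -0.002]
ft_force: [-0.1, -1.2, 0.7]
grip_width: 0.695
grip_force: 0.0
time: 10.6
position: [0.5302, 0.061, 0.2125]
tool_rot: [-0.023, 3.141, -0.001]
ft_force: [0.6, -1.1, -0.6]
grip_width: 0.712
grip_force: 0.0
t 10.6 p [0.5302 0.061  0.2125] yaw 90.85 zz [ 0.    -0.001 -1.   ] F [ 0.6 -1.1 -0.6] w 61.9 gf 0.0
slide [-0.0034, 0.0162, 0.45] ang [-0.0016, 0.0006, -0.0049]
```

```bash

python3 -m inch '[{"slide":[-0.003,0.016,0.15],"angular":[0,0,0],"claw":0.42},{"slide":[-0.003,0.016,0.3],"angular":[0,0,0],"claw":0.42},{"slide":[-0.003,0.016,0.38],"angular":[0,0,0],"claw":0.42},{"slide":[-0.003,0.016,0.42],"angular":[0,0,0],"claw":0.42},{"slide":[-0.003,0.016,0.44],"angular":[0,0,0],"claw":0.42},{"slide":[-0.003,0.016,0.44],"angular":[0,0,0],"claw":0.42},{"slide":[-0.003,0.016,0.44],"angular":[0,0,0],"claw":0.42}]'
python3 -c "
from h import *
st();plan(.531,.065,.1,91)"
```

```text
time: 11.3
position: [0.5316, 0.0673, 0.1036]
tool_rot: [-0.029, 3.139, 0.001]
ft_force: [-0.0, 0.1, -0.1]
grip_width: 0.71
grip_force: 0.0
t 11.3 p [0.5316 0.0673 0.1036] yaw 91.05 zz [ 0.002  0.001 -1.   ] F [-0.   0.1 -0.1] w 61.8 gf 0.0
slide [0.0027, -0.0093, 0.0142] ang [0.0012, 0.0041, 0.0016]
```

```bash

python3 -m inch '[{"slide":[0.002,-0.008,0.014],"angular":[0,0,0],"claw":0.42},{"slide":[0.002,-0.008,0.014],"angular":[0,0,0],"claw":0.42},{"slide":[0.002,-0.008,0.014],"angular":[0,0,0],"claw":0.42}]'
python3 -c "
from h import *
st()"
python3 -m inch '[{"slide":[0,0,0],"angular":[0,0,0],"claw":-1},{"slide":[0,0,0],"angular":[0,0,0],"claw":-1},{"slide":[0,0,0],"angular":[0,0,0],"claw":-1},{"slide":[0,0,0],"angular":[0,0,0],"claw":-1}]' 30
python3 -c "
from h import *
st()"
python3 -m inch '[{"slide":[0,0,-0.1],"angular":[0,0,0],"claw":-1},{"slide":[0,0,-0.2],"angular":[0,0,0],"claw":-1},{"slide":[0,0,-0.4],"angular":[0,0,0],"claw":-1},{"slide":[0,0,-0.4],"angular":[0,0,0],"claw":-1},{"slide":[0,0,-0.4],"angular":[0,0,0],"claw":-1}]' 30
python3 -c "
from h import *
st();plan(.513-.05,-.345,.13,91,2)"
```

```text
time: 11.6
position: [0.5303, 0.0656, 0.0991]
tool_rot: [-0.03, 3.141, 0.0]
ft_force: [1.2, 0.0, 0.7]
grip_width: 0.71
grip_force: 0.0
t 11.6 p [0.5303 0.0656 0.0991] yaw 91.1 zz [ 0.  0. -1.] F [1.2 0.  0.7] w 61.8 gf 0.0
time: 12.0
position: [0.5301, 0.0653, 0.0989]
tool_rot: [0.03, -3.141, 0.0]
ft_force: [-1.2, -1.2, 1.7]
grip_width: 0.559
grip_force: 30.0
t 12.0 p [0.5301 0.0653 0.0989] yaw 91.09 zz [-0. -0. -1.] F [-1.2 -1.2  1.7] w 48.6 gf 30.00017613172531
time: 12.5
position: [0.5309, 0.066, 0.2]
tool_rot: [-0.031, 3.139, 0.003]
ft_force: [-1.0, 0.1, -0.7]
grip_width: 0.56
grip_force: 30.0
t 12.5 p [0.5309 0.066  0.2   ] yaw 91.12 zz [ 0.003  0.002 -1.   ] F [-1.   0.1 -0.7] w 48.7 gf 30.00002682209015
slide [0.1522, -0.8195, 0.1382] ang [0.0015, 0.0025, 0.0019]
slide [0.1512, -0.8195, 0.1391] ang [0.0015, 0.0025, 0.0019]
```

```bash

python3 -m inch '[{"slide":[0.15,-0.82,0],"angular":[0,0,0],"claw":-1},{"slide":[0.15,-0.82,0],"angular":[0,0,0],"claw":-1},{"slide":[0.15,-0.82,0],"angular":[0,0,0],"claw":-1},{"slide":[0.15,-0.82,0],"angular":[0,0,0],"claw":-1},{"slide":[0.15,-0.82,0],"angular":[0,0,0],"claw":-1},{"slide":[0.15,-0.82,0],"angular":[0,0,0],"claw":-1}]'
python3 -m inch '[{"slide":[0.12,-0.82,0.2],"angular":[0,0,0],"claw":-1},{"slide":[0.12,-0.82,0.3],"angular":[0,0,0],"claw":-1},{"slide":[0.12,-0.82,0.4],"angular":[0,0,0],"claw":-1},{"slide":[0.12,-0.82,0.4],"angular":[0,0,0],"claw":-1},{"slide":[0.12,-0.82,0.4],"angular":[0,0,0],"claw":-1},{"slide":[0.12,-0.82,0.4],"angular":[0,0,0],"claw":-1},{"slide":[0.12,-0.82,0.4],"angular":[0,0,0],"claw":-1}]'
python3 - <<'E'
from h import *
st()
P=pts(ctrl.get_image("top"))
m=(P[...,2]>.012)&(P[...,2]<.024)&(abs(P[...,0]-.513)<.13)&(abs(P[...,1]+.345)<.11);q=P[m]
print(cv2.minAreaRect((q[:,:2]*1000).astype(np.float32)))
plan(.463,-.345,.021,91)
E
```

```text
time: 13.1
position: [0.4952, -0.142, 0.1977]
tool_rot: [0.022, -3.14, -0.0]
ft_force: [-0.2, 0.7, -0.3]
grip_width: 0.558
grip_force: 30.0
time: 13.8
position: [0.4707, -0.3437, 0.0972]
tool_rot: [0.031, -3.139, -0.003]
ft_force: [0.2, 1.0, 0.6]
grip_width: 0.572
grip_force: 3.0
t 13.8 p [ 0.4707 -0.3437  0.0972] yaw 91.14 zz [-0.002  0.002 -1.   ] F [0.2 1.  0.6] w 49.8 gf 2.9999734461307526
((514.1619873046875, -341.2303466796875), (200.3817138671875, 151.55555725097656), 9.117905616760254)
slide [0.0346, -0.0072, 0.3082] ang [0.0035, -0.0014, 0.0083]
```

```bash

python3 -m inch '[{"slide":[0,0,0],"angular":[0,0,0],"claw":-1},{"slide":[0,0,0],"angular":[0,0,0],"claw":-1}]' 30
python3 - <<'E'
from h import *
st()
a=ctrl.get_image("side");save(a,"side3");
cv2.imwrite('pics/s3.png',cv2.resize(a["color"][140:260,290:420],None,fx=4,fy=4,interpolation=cv2.INTER_CUBIC)[:,:,::-1])
E
```

```text
time: 14.05
position: [0.472, -0.3438, 0.0994]
tool_rot: [-0.035, 3.14, 0.001]
ft_force: [0.3, 0.4, -0.2]
grip_width: 0.56
grip_force: 30.0
t 14.1 p [ 0.472  -0.3438  0.0994] yaw 91.28 zz [ 0.002  0.001 -1.   ] F [ 0.3  0.4 -0.2] w 48.7 gf 29.99977469444275
```

View pics/s3.png

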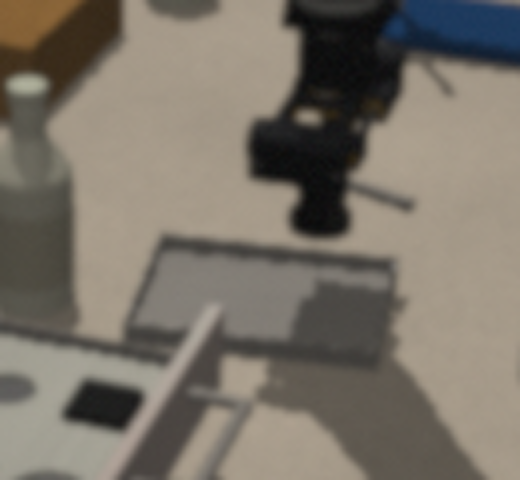

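```bash

python3 -m inch '[{"slide":[0.034,-0.015,0.1],"angular":[0,0,0],"claw":-1},{"slide":[0.034,-0.015,0.2],"angular":[0,0,0],"claw":-1},{"slide":[0.034,-0.015,0.26],"angular":[0,0,0],"claw":-1},{"slide":[0.034,-0.015,0.28],"angular":[0,0,0],"claw":-1},{"slide":[0.034,-0.015,0.29],"angular":[0,0,0],"claw":-1},{"slide":[0.034,-0.015,0.29],"angular":[0,0,0],"claw":-1}]'
python3 -c "
from h import *
st()"
```

```text
time: 14.7
position: [0.4627, -0.3497, 0.0269]
tool_rot: [-0.031, 3.141, -0.001]
ft_force: [-0.2, 0.4, 0.0]
grip_width: 0.56
grip_force: 30.0
t 14.7 p [ 0.4627 -0.3497  0.0269] yaw 91.12 zz [ 0.001 -0.    -1.   ] F [-0.2  0.4  0. ] w 48.8 gf 29.999678134918213
```

Lower to contact, release, rise.

```bash

python3 -m inch '[{"slide":[0,0,0.01],"angular":[0,0,0],"claw":-1},{"slide":[0,0,0.02],"angular":[0,0,0],"claw":-1},{"slide":[0,0,0.022],"angular":[0,0,0],"claw":-1},{"slide":[0,0,0.022],"angular":[0,0,0],"claw":-1}]'
python3 -m inch '[{"slide":[0,0,0],"angular":[0,0,0],"claw":0.42},{"slide":[0,0,0],"angular":[0,0,0],"claw":0.42},{"slide":[0,0,0],"angular":[0,0,0],"claw":0.42},{"slide":[0,0,-0.2],"angular":[0,0,0],"claw":0.3},{"slide":[0,0,-0.4],"angular":[0,0,0],"claw":0.3},{"slide":[0,0,-0.7],"angular":[0,0,0],"claw":0.3},{"slide":[0,0,-0.7],"angular":[0,0,0],"claw":0.3},{"slide":[0,0,-0.7],"angular":[0,0,0],"claw":0.3}]'
python3 -c "
from h import *
st();plan(.5325,-.039,.2,91.2,2)"
```

```text
time: 15.1
position: [0.4621, -0.3495, 0.0208]
tool_rot: [-0.03, 3.141, 0.0]
ft_force: [1.0, 0.1, -1.2]
grip_width: 0.561
grip_force: 30.0
time: 15.9
position: [0.464, -0.3514, 0.2002]
tool_rot: [-0.03, 3.134, -0.005]
ft_force: [0.7, -0.4, -0.6]
grip_width: 0.651
grip_force: 0.0
t 15.9 p [ 0.464  -0.3514  0.2002] yaw 91.09 zz [ 0.007 -0.003 -1.   ] F [ 0.7 -0.4 -0.6] w 56.7 gf 0.0
slide [-0.149, 0.6221, -0.0005] ang [-0.0031, 0.007, -0.0018]
slide [-0.1495, 0.622, -0.0] ang [-0.0031, 0.007, -0.0018]
```

```bash

python3 -m inch '[{"slide":[-0.15,0.62,0],"angular":[0,0,0],"claw":0.3},{"slide":[-0.15,0.62,0],"angular":[0,0,0],"claw":0.3},{"slide":[-0.15,0.62,0],"angular":[0,0,0],"claw":0.3},{"slide":[-0.15,0.62,0],"angular":[0,0,0],"claw":0.3},{"slide":[-0.15,0.62,0],"angular":[0,0,0],"claw":0.3}]'
python3 -m inch '[{"slide":[-0.15,0.62,0],"angular":[0,0,0],"claw":0.3},{"slide":[-0.15,0.62,0],"angular":[0,0,0],"claw":0.3},{"slide":[-0.15,0.62,0],"angular":[0,0,0],"claw":0.3},{"slide":[-0.15,0.62,0.2],"angular":[0,0,0],"claw":0.3},{"slide":[-0.15,0.62,0.3],"angular":[0,0,0],"claw":0.3},{"slide":[-0.15,0.62,0.34],"angular":[0,0,0],"claw":0.3},{"slide":[-0.15,0.62,0.34],"angular":[0,0,0],"claw":0.3},{"slide":[-0.15,0.62,0.34],"angular":[0,0,0],"claw":0.3}]'
python3 -c "
from h import *
st();plan(.5325,-.039,.099,91.2)"
```

```text
time: 16.4
position: [0.4969, -0.1909, 0.1948]
tool_rot: [0.039, -3.14, -0.002]
ft_force: [-0.4, -1.3, 0.1]
grip_width: 0.651
grip_force: 0.0
time: 17.2
position: [0.5319, -0.0401, 0.1119]
tool_rot: [-0.025, 3.14, -0.001]
ft_force: [-0.1, -0.8, 0.4]
grip_width: 0.654
grip_force: 0.0
t 17.2 p [ 0.5319 -0.0401  0.1119] yaw 90.93 zz [ 0.002 -0.001 -1.   ] F [-0.1 -0.8  0.4] w 56.9 gf 0.0
slide [-0.0024, 0.0045, 0.0516] ang [-0.0012, 0.0032, -0.009]
```

```bash

python3 -m inch '[{"slide":[-0.002,0.004,0.03],"angular":[0,0,-0.009],"claw":0.3},{"slide":[-0.002,0.004,0.052],"angular":[0,0,-0.009],"claw":0.3},{"slide":[-0.002,0.004,0.052],"angular":[0,0,-0.009],"claw":0.3},{"slide":[-0.002,0.004,0.052],"angular":[0,0,-0.009],"claw":-1},{"slide":[-0.002,0.004,0.052],"angular":[0,0,-0.009],"claw":-1},{"slide":[-0.002,0.004,0.052],"angular":[0,0,-0.009],"claw":-1},{"slide":[-0.002,0.004,0.052],"angular":[0,0,-0.009],"claw":-1},{"slide":[-0.002,0.004,0.052],"angular":[0,0,-0.009],"claw":-1}]'
python3 -c "
from h import *
st()"
python3 -m inch '[{"slide":[0,0,-0.1],"angular":[0,0,0],"claw":-1},{"slide":[0,0,-0.2],"angular":[0,0,0],"claw":-1},{"slide":[0,0,-0.4],"angular":[0,0,0],"claw":-1},{"slide":[0,0,-0.4],"angular":[0,0,0],"claw":-1},{"slide":[0,0,-0.4],"angular":[0,0,0],"claw":-1}]' 30
python3 -c "
from h import *
st();plan(.566,-.333,.08,91.2,2)"
```

```text
time: 18.0
position: [0.5321, -0.0385, 0.0985]
tool_rot: [-0.036, 3.14, -0.002]
ft_force: [0.3, -2.7, 5.1]
grip_width: 0.499
grip_force: 32.1
t 18.0 p [ 0.5321 -0.0385  0.0985] yaw 91.31 zz [ 0.001 -0.001 -1.   ] F [ 0.3 -2.7  5.1] w 43.5 gf 32.06482793583051
time: 18.5
position: [0.5319, -0.0367, 0.1983]
tool_rot: [-0.038, 3.14, 0.002]
ft_force: [-0.7, -0.6, -0.7]
grip_width: 0.499
grip_force: 30.0
t 18.5 p [ 0.5319 -0.0367  0.1983] yaw 91.4 zz [ 0.001  0.001 -1.   ] F [-0.7 -0.6 -0.7] w 43.4 gf 29.996505081653595
slide [-0.0534, -0.5945, 0.2359] ang [0.0013, 0.0014, 0.0034]
slide [-0.0546, -0.5942, 0.2363] ang [0.0013, 0.0014, 0.0034]
```

```bash

python3 -m inch '[{"slide":[-0.05,-0.595,0],"angular":[0,0,0],"claw":-1},{"slide":[-0.05,-0.595,0],"angular":[0,0,0],"claw":-1},{"slide":[-0.05,-0.595,0],"angular":[0,0,0],"claw":-1},{"slide":[-0.05,-0.595,0],"angular":[0,0,0],"claw":-1},{"slide":[-0.05,-0.595,0],"angular":[0,0,0],"claw":-1}]'
python3 -m inch '[{"slide":[-0.055,-0.595,0],"angular":[0,0,0],"claw":-1},{"slide":[-0.055,-0.595,0.2],"angular":[0,0,0],"claw":-1},{"slide":[-0.055,-0.595,0.4],"angular":[0,0,0],"claw":-1},{"slide":[-0.055,-0.595,0.5],"angular":[0,0,0],"claw":-1},{"slide":[-0.055,-0.595,0.6],"angular":[0,0,0],"claw":-1},{"slide":[-0.055,-0.595,0.65],"angular":[0,0,0],"claw":-1},{"slide":[-0.055,-0.595,0.67],"angular":[0,0,0],"claw":-1},{"slide":[-0.055,-0.595,0.67],"angular":[0,0,0],"claw":-1}]'
python3 -c "
from h import *
st();plan(.566,-.333,.021,91.2)"
```

```text
time: 19.0
position: [0.5459, -0.187, 0.1958]
tool_rot: [0.031, -3.138, -0.0]
ft_force: [-0.2, 0.2, -1.4]
grip_width: 0.503
grip_force: 30.0
time: 19.8
position: [0.566, -0.3323, 0.0308]
tool_rot: [-0.041, 3.141, 0.001]
ft_force: [0.5, -0.2, 1.0]
grip_width: 0.502
grip_force: 30.0
t 19.8 p [ 0.566  -0.3323  0.0308] yaw 91.5 zz [ 0.001  0.001 -1.   ] F [ 0.5 -0.2  1. ] w 43.7 gf 29.996462166309357
slide [0.0002, -0.003, 0.0393] ang [0.0014, 0.0014, 0.01]
```

```bash

python3 -m inch '[{"slide":[0,0,0.02],"angular":[0,0,0],"claw":-1},{"slide":[0,0,0.036],"angular":[0,0,0],"claw":-1},{"slide":[0,0,0.04],"angular":[0,0,0],"claw":-1},{"slide":[0,0,0.04],"angular":[0,0,0],"claw":0.3},{"slide":[0,0,0.04],"angular":[0,0,0],"claw":0.3},{"slide":[0,0,0.04],"angular":[0,0,0],"claw":0.3},{"slide":[0,0,-0.2],"angular":[0,0,0],"claw":0.3},{"slide":[0,0,-0.4],"angular":[0,0,0],"claw":0.3},{"slide":[0,0,-0.65],"angular":[0,0,0],"claw":0.3},{"slide":[0,0,-0.65],"angular":[0,0,0],"claw":0.3}]'
python3 - <<'E'
from h import *
st()
im=ctrl.get_image("top");save(im,"top4");PP=pts(im)
g=im["color"].max(2)<75
m=(g&(PP[...,0]>.25)&(PP[...,0]<.75)&(PP[...,1]>.2)&(PP[...,1]<.5)&(PP[...,2]<.025)&(PP[...,2]>.006)).astype(np.uint8)
n,l,s,c=cv2.connectedComponentsWithStats(m)
K=im["camera_matrix"];E=im["extrinsics"]
for i in range(1,n):
    if s[i,4]>25:
        q=PP[l==i]; d=np.array([(c[i,0]-K[0,2])/K[0,0],-(c[i,1]-K[1,2])/K[1,1],-1])@E[:3,:3].T
        print(s[i],(E[:3,3]+d*(.012-E[2,3])/d[2]).round(4),'c',q.mean(0).round(4), cv2.minAreaRect((q[:,:2]*1000).astype(np.float32)))
p=plan(.5,.0,.25,91.2,2);plan(.567,.3205,.15,90,2,p)
E
```

```text
time: 20.8
position: [0.5662, -0.3358, 0.1984]
tool_rot: [-0.036, 3.135, -0.005]
ft_force: [0.1, -0.1, 0.6]
grip_width: 0.647
grip_force: 0.0
t 20.8 p [ 0.5662 -0.3358  0.1984] yaw 91.33 zz [ 0.006 -0.003 -1.   ] F [ 0.1 -0.1  0.6] w 56.3 gf 0.0
[190 215  17  16 150] [0.5726 0.3981 0.012 ] c [0.5723 0.3978 0.0134] ((572.1527099609375, 398.2748107910156), (46.51792526245117, 42.73640823364258), 61.589134216308594)
[216 216  10  17 143] [0.5666 0.3205 0.012 ] c [0.5664 0.3202 0.0136] ((566.990966796875, 319.448974609375), (32.98413848876953, 58.128543853759766), 87.47638702392578)
[217 248  10  11  78] [0.4662 0.3138 0.012 ] c [0.466  0.3136 0.0133] ((466.49102783203125, 313.5657043457031), (31.09248924255371, 33.660377502441406), 65.46332550048828)
slide [0.1177, 0.6754, -0.103] ang [-0.0045, 0.0088, 0.0023]
slide [0.119, 0.6755, -0.1009] ang [-0.0045, 0.0088, 0.0023]
slide [-0.1474, 0.6381, 0.2] ang [0.0, 0.0, 0.02]
slide [-0.1407, 0.6396, 0.2] ang [0.0, 0.0, 0.02]
```

```bash
python3 -c "
import cv2
a=cv2.imread('pics/top4.png');cv2.imwrite('pics/t4.png',cv2.resize(a[180:290,170:450],None,fx=2.8,fy=2.8,interpolation=cv2.INTER_CUBIC))"
```

```text
(no output)
```

View pics/t4.png

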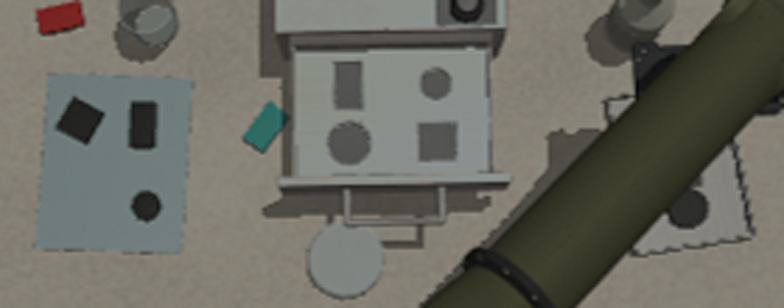

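```bash

python3 -m inch '[{"slide":[0.118,0.675,-0.1],"angular":[0,0,0],"claw":0.05},{"slide":[0.118,0.675,-0.1],"angular":[0,0,0],"claw":0.05},{"slide":[0.118,0.675,-0.1],"angular":[0,0,0],"claw":0.05},{"slide":[0.118,0.675,-0.1],"angular":[0,0,0],"claw":0.05},{"slide":[0.118,0.675,-0.1],"angular":[0,0,0],"claw":0.05}]'
python3 -m inch '[{"slide":[0.119,0.675,-0.1],"angular":[0,0,0],"claw":0.05},{"slide":[0.119,0.675,-0.1],"angular":[0,0,0],"claw":0.05},{"slide":[0.119,0.675,-0.1],"angular":[0,0,0],"claw":0.05},{"slide":[0.119,0.675,-0.1],"angular":[0,0,0],"claw":0.05},{"slide":[0.119,0.675,-0.1],"angular":[0,0,0],"claw":0.05}]'
python3 -m inch '[{"slide":[-0.147,0.64,0.2],"angular":[0,0,0.02],"claw":0.05},{"slide":[-0.147,0.64,0.2],"angular":[0,0,0.02],"claw":0.05},{"slide":[-0.147,0.64,0.2],"angular":[0,0,0.02],"claw":0.05},{"slide":[-0.147,0.64,0.2],"angular":[0,0,0.02],"claw":0.05},{"slide":[-0.147,0.64,0.2],"angular":[0,0,0.02],"claw":0.05}]'
python3 -m inch '[{"slide":[-0.14,0.64,0.2],"angular":[0,0,0.02],"claw":0.05},{"slide":[-0.14,0.64,0.2],"angular":[0,0,0.02],"claw":0.05},{"slide":[-0.14,0.64,0.2],"angular":[0,0,0.02],"claw":0.05},{"slide":[-0.14,0.64,0.2],"angular":[0,0,0.02],"claw":0.05},{"slide":[-0.14,0.64,0.2],"angular":[0,0,0.02],"claw":0.05},{"slide":[-0.14,0.64,0.2],"angular":[0,0,0.02],"claw":0.05}]'
python3 - <<'E'
from h import *
st()
im=ctrl.get_image("top");P=pts(im)
g=im["color"].astype(int).mean(2);sub=(P[...,0]>.48)&(P[...,0]<.635)&(P[...,1]>-.09)&(P[...,1]<.115)
pl=np.median(g[sub]);K=im["camera_matrix"];E=im["extrinsics"]
wt=np.clip((pl-8-g)/(pl-g[sub].min()),0,1)*sub
m=(wt>.15).astype(np.uint8);n,l,s,c=cv2.connectedComponentsWithStats(m)
for i in range(1,n):
    if s[i,4]>40:
        v,u=np.nonzero(cv2.dilate((l==i).astype(np.uint8),np.ones((3,3)))); w=wt[v,u]; uu,vv=(u*w).sum()/w.sum(),(v*w).sum()/w.sum()
        d=np.array([(uu-K[0,2])/K[0,0],-(vv-K[1,2])/K[1,1],-1])@E[:3,:3].T
        print(s[i],[(E[:3,3]+d*(z-E[2,3])/d[2]).round(4)[:2].tolist() for z in(.087,.082)])
plan(.568,.3215,.022,90)
E
```

```text
time: 21.35
position: [0.532, -0.161, 0.2179]
tool_rot: [-0.049, 3.14, 0.006]
ft_force: [0.1, 0.0, -0.3]
grip_width: 0.53
grip_force: 0.0
time: 21.85
position: [0.4976, 0.0055, 0.2431]
tool_rot: [-0.047, 3.141, 0.003]
ft_force: [0.2, 0.1, 0.1]
grip_width: 0.53
grip_force: 0.0
time: 22.35
position: [0.5307, 0.1645, 0.1907]
tool_rot: [0.026, -3.14, 0.004]
ft_force: [-0.0, -0.0, -0.1]
grip_width: 0.524
grip_force: 0.0
time: 22.95
position: [0.5651, 0.3199, 0.1428]
tool_rot: [0.0, 3.141, -0.004]
ft_force: [0.8, -0.7, 0.9]
grip_width: 0.524
grip_force: 0.0
t 22.9 p [0.5651 0.3199 0.1428] yaw 89.99 zz [ 0.001 -0.003 -1.   ] F [ 0.8 -0.7  0.9] w 45.6 gf 0.0
[289 202  11  18 188] [[0.6003, 0.0658], [0.6014, 0.066]]
[320 204  11  12 106] [[0.6024, -0.0382], [0.6035, -0.0383]]
[287 223  16  16 200] [[0.5304, 0.0645], [0.5313, 0.0646]]
[319 223  15  15 201] [[0.5324, -0.0398], [0.5333, -0.0399]]
slide [-0.0105, 0.0091, 0.4856] ang [-0.0035, 0.0025, -0.0027]
```

```bash

python3 -m inch '[{"slide":[-0.01,0.008,0.15],"angular":[0,0,0],"claw":0.05},{"slide":[-0.01,0.008,0.3],"angular":[0,0,0],"claw":0.05},{"slide":[-0.01,0.008,0.4],"angular":[0,0,0],"claw":0.05},{"slide":[-0.01,0.008,0.46],"angular":[0,0,0],"claw":0.05},{"slide":[-0.01,0.008,0.48],"angular":[0,0,0],"claw":0.05},{"slide":[-0.01,0.008,0.48],"angular":[0,0,0],"claw":0.05},{"slide":[-0.01,0.008,0.48],"angular":[0,0,0],"claw":0.05}]'
python3 - <<'E'
from h import *
st()
im=ctrl.get_image("side");save(im,"s5");cv2.imwrite('pics/s5c.png',cv2.resize(im["color"][300:420,180:330],None,fx=4,fy=4,interpolation=cv2.INTER_CUBIC)[:,:,::-1])
plan(.568,.3215,.021,90)
E
```

```text
time: 23.7
position: [0.5673, 0.3254, 0.0246]
tool_rot: [-0.004, 3.139, 0.002]
ft_force: [-0.3, 0.2, 0.9]
grip_width: 0.526
grip_force: 0.0
t 23.7 p [0.5673 0.3254 0.0246] yaw 90.13 zz [ 0.002  0.002 -1.   ] F [-0.3  0.2  0.9] w 45.8 gf 0.0
slide [-0.0031, -0.0169, 0.0148] ang [0.0033, 0.0048, 0.0051]
```

View pics/s5c.png

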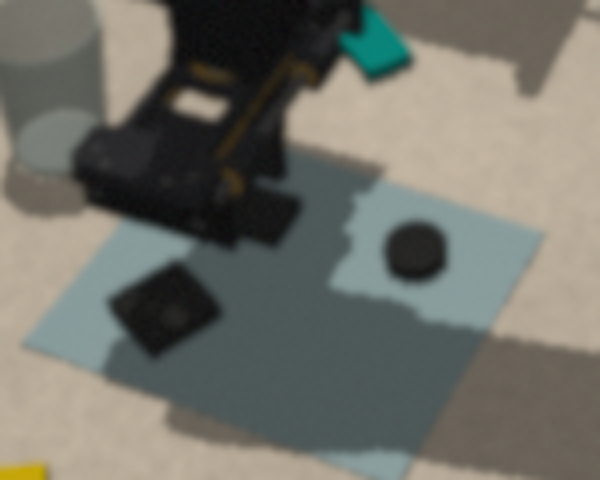

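```bash

python3 -m inch '[{"slide":[-0.003,-0.012,0.015],"angular":[0,0,0],"claw":0.05},{"slide":[-0.003,-0.012,0.015],"angular":[0,0,0],"claw":0.05},{"slide":[-0.003,-0.012,0.015],"angular":[0,0,0],"claw":-1},{"slide":[-0.003,-0.012,0.015],"angular":[0,0,0],"claw":-1},{"slide":[-0.003,-0.012,0.015],"angular":[0,0,0],"claw":-1},{"slide":[-0.003,-0.012,0.015],"angular":[0,0,0],"claw":-1}]' 30
python3 -c "
from h import *
st()"
python3 -m inch '[{"slide":[0,0,-0.2],"angular":[0,0,0],"claw":-1},{"slide":[0,0,-0.4],"angular":[0,0,0],"claw":-1},{"slide":[0,0,-0.7],"angular":[0,0,0],"claw":-1},{"slide":[0,0,-0.7],"angular":[0,0,0],"claw":-1},{"slide":[0,0,-0.7],"angular":[0,0,0],"claw":-1},{"slide":[0,0,-0.7],"angular":[0,0,0],"claw":-1}]'
python3 -c "
from h import *
st();plan(.6012,.0666,.2,91.2,2)"
```

```text
time: 24.35
position: [0.5667, 0.3226, 0.0192]
tool_rot: [-0.005, 3.141, 0.0]
ft_force: [0.4, 0.2, 0.8]
grip_width: 0.363
grip_force: 30.0
t 24.4 p [0.5667 0.3226 0.0192] yaw 90.18 zz [ 0.  0. -1.] F [0.4 0.2 0.8] w 31.6 gf 29.999624490737915
time: 24.95
position: [0.5666, 0.3225, 0.1942]
tool_rot: [-0.005, 3.141, 0.001]
ft_force: [-0.3, 0.1, 0.2]
grip_width: 0.362
grip_force: 30.0
t 24.9 p [0.5666 0.3225 0.1942] yaw 90.18 zz [ 0.     0.001 -1.   ] F [-0.3  0.1  0.2] w 31.5 gf 29.9994894862175
slide [-0.0677, -0.5119, -0.012] ang [0.0006, 0.0002, -0.0171]
slide [-0.0631, -0.5125, -0.0118] ang [0.0006, 0.0002, -0.0171]
```

```bash

python3 -m inch '[{"slide":[-0.066,-0.512,-0.012],"angular":[0,0,-0.017],"claw":-1},{"slide":[-0.066,-0.512,-0.012],"angular":[0,0,-0.017],"claw":-1},{"slide":[-0.066,-0.512,-0.012],"angular":[0,0,-0.017],"claw":-1},{"slide":[-0.066,-0.512,-0.012],"angular":[0,0,-0.017],"claw":-1},{"slide":[-0.066,-0.512,-0.012],"angular":[0,0,-0.017],"claw":-1}]'
python3 -m inch '[{"slide":[-0.062,-0.512,-0.012],"angular":[0,0,-0.017],"claw":-1},{"slide":[-0.062,-0.512,-0.012],"angular":[0,0,-0.017],"claw":-1},{"slide":[-0.062,-0.512,-0.012],"angular":[0,0,-0.017],"claw":-1},{"slide":[-0.062,-0.512,0.1],"angular":[0,0,-0.017],"claw":-1},{"slide":[-0.062,-0.512,0.2],"angular":[0,0,-0.017],"claw":-1},{"slide":[-0.062,-0.512,0.32],"angular":[0,0,-0.017],"claw":-1},{"slide":[-0.062,-0.512,0.32],"angular":[0,0,-0.017],"claw":-1},{"slide":[-0.062,-0.512,0.32],"angular":[0,0,-0.017],"claw":-1}]'
python3 - <<'E'
from h import *
st()
im=ctrl.get_image("side");save(im,"s6");cv2.imwrite('pics/s6c.png',cv2.resize(im["color"][200:300,220:340],None,fx=5,fy=5,interpolation=cv2.INTER_CUBIC)[:,:,::-1])
st();plan(.6002,.0666,.104,91.2)
E
```

```text
time: 25.45
position: [0.5826, 0.1938, 0.1953]
tool_rot: [0.016, -3.139, 0.001]
ft_force: [0.1, 1.2, 0.1]
grip_width: 0.361
grip_force: 30.0
time: 26.25
position: [0.6, 0.0682, 0.1164]
tool_rot: [0.036, -3.139, 0.001]
ft_force: [0.5, 0.1, -0.0]
grip_width: 0.359
grip_force: 30.0
t 26.2 p [0.6    0.0682 0.1164] yaw 91.32 zz [-0.002 -0.001 -1.   ] F [ 0.5  0.1 -0. ] w 31.3 gf 29.999492168426514
t 26.3 p [0.601  0.0678 0.1176] yaw 91.29 zz [ 0. -0. -1.] F [0.3 0.1 0. ] w 31.3 gf 29.99951183795929
slide [0.0033, -0.0048, 0.0544] ang [-0.0001, 0.0009, 0.0031]
```

View pics/s6c.png

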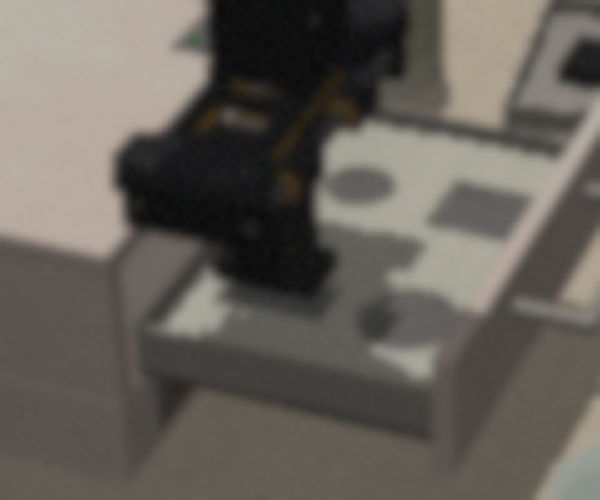

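```bash

python3 -m inch '[{"slide":[0.003,-0.004,0.03],"angular":[0,0,0],"claw":-1},{"slide":[0.003,-0.004,0.05],"angular":[0,0,0],"claw":-1},{"slide":[0.003,-0.004,0.06],"angular":[0,0,0],"claw":-1},{"slide":[0.003,-0.004,0.066],"angular":[0,0,0],"claw":-1},{"slide":[0.003,-0.004,0.066],"angular":[0,0,0],"claw":-1},{"slide":[0.003,-0.004,0.066],"angular":[0,0,0],"claw":-1}]'
python3 -c "
from h import *
st()"
```

```text
time: 26.9
position: [0.6007, 0.0658, 0.1022]
tool_rot: [-0.033, 3.139, 0.002]
ft_force: [-2.5, 0.1, 6.9]
grip_width: 0.363
grip_force: 30.0
t 26.9 p [0.6007 0.0658 0.1022] yaw 91.19 zz [ 0.002  0.001 -1.   ] F [-2.5  0.1  6.9] w 31.6 gf 30.00100404024124
```

```bash

python3 -m inch '[{"slide":[0.004,0,0],"angular":[0,0,0],"claw":-1},{"slide":[0.004,0,0],"angular":[0,0,0],"claw":-1}]'
python3 -m inch '[{"slide":[0.004,0,0],"angular":[0,0,0],"claw":-1},{"slide":[0.004,0,0],"angular":[0,0,0],"claw":-1}]'
```

```text
time: 27.1
position: [0.6006, 0.0657, 0.1024]
tool_rot: [-0.032, 3.137, 0.002]
ft_force: [0.7, 0.1, 5.1]
grip_width: 0.365
grip_force: 30.0
time: 27.3
position: [0.5997, 0.0657, 0.1021]
tool_rot: [-0.032, 3.137, 0.001]
ft_force: [1.9, 0.7, 5.8]
grip_width: 0.36
grip_force: 30.0
```

```bash

python3 -m inch '[{"slide":[-0.002,0.004,0.004],"angular":[0,0,0],"claw":-1},{"slide":[-0.002,0.004,0.004],"angular":[0,0,0],"claw":-1}]'
python3 -m inch '[{"slide":[0,0.004,0],"angular":[0,0,0],"claw":-1},{"slide":[0,0.004,0],"angular":[0,0,0],"claw":-1}]'
python3 -m inch '[{"slide":[0,0.004,0],"angular":[0,0,0],"claw":-1},{"slide":[0,0.004,0],"angular":[0,0,0],"claw":-1}]'
```

```text
time: 27.5
position: [0.5997, 0.0659, 0.101]
tool_rot: [-0.032, 3.138, -0.0]
ft_force: [1.0, -0.1, 7.7]
grip_width: 0.359
grip_force: 30.0
time: 27.7
position: [0.5996, 0.0661, 0.101]
tool_rot: [-0.031, 3.138, -0.002]
ft_force: [1.4, -1.5, 7.2]
grip_width: 0.36
grip_force: 30.0
time: 27.9
position: [0.5996, 0.0662, 0.101]
tool_rot: [-0.03, 3.138, -0.003]
ft_force: [0.5, -3.1, 7.2]
grip_width: 0.362
grip_force: 30.0
```

```bash

python3 -m inch '[{"slide":[0,-0.006,0.008],"angular":[0,0,0],"claw":-1},{"slide":[0,-0.006,0.008],"angular":[0,0,0],"claw":-1}]'
python3 -m inch '[{"slide":[-0.004,0,0.004],"angular":[0,0,0],"claw":-1},{"slide":[-0.004,0,0.004],"angular":[0,0,0],"claw":-1}]'
python3 -m inch '[{"slide":[0.008,-0.004,0.0],"angular":[0,0,0],"claw":-1},{"slide":[0.008,-0.004,0.0],"angular":[0,0,0],"claw":-1}]'
```

```text
time: 28.1
position: [0.6004, 0.0661, 0.1007]
tool_rot: [-0.03, 3.137, 0.001]
ft_force: [-0.7, -1.7, 16.1]
grip_width: 0.361
grip_force: 30.0
time: 28.3
position: [0.6022, 0.0662, 0.1006]
tool_rot: [-0.031, 3.135, 0.001]
ft_force: [-1.2, -1.2, 18.9]
grip_width: 0.364
grip_force: 30.0
time: 28.5
position: [0.6013, 0.0661, 0.1007]
tool_rot: [-0.031, 3.133, 0.003]
ft_force: [2.1, -0.6, 17.3]
grip_width: 0.363
grip_force: 30.0
```

```bash

python3 -m inch '[{"slide":[0,0,-0.006],"angular":[0,0,0],"claw":-1},{"slide":[0,0,-0.006],"angular":[0,0,0],"claw":-0.1},{"slide":[0,0,-0.006],"angular":[0,0,0],"claw":-0.1},{"slide":[0,0,-0.006],"angular":[0,0,0],"claw":-0.1}]'
python3 -m inch '[{"slide":[0,0,-0.1],"angular":[0,0,0],"claw":-0.1},{"slide":[0,0,-0.3],"angular":[0,0,0],"claw":0.1},{"slide":[0,0,-0.5],"angular":[0,0,0],"claw":0.1},{"slide":[0,0.4,-0.5],"angular":[0,0,0],"claw":0.1},{"slide":[0,0.8,-0.5],"angular":[0,0,0],"claw":0.1},{"slide":[0,0.8,-0.5],"angular":[0,0,0],"claw":0.1},{"slide":[0,0.8,-0.5],"angular":[0,0,0],"claw":0.1}]'
cat >> h.py <<'E'
def dark(im,x0,x1,y0,y1,z0,z1,zp,thr=75):
    PP=pts(im);g=im["color"].max(2)<thr
    m=(g&(PP[...,0]>x0)&(PP[...,0]<x1)&(PP[...,1]>y0)&(PP[...,1]<y1)&(PP[...,2]>z0)&(PP[...,2]<z1)).astype(np.uint8)
    n,l,s,c=cv2.connectedComponentsWithStats(m);K=im["camera_matrix"];E=im["extrinsics"]
    for i in range(1,n):
        if s[i,4]>40:
            q=PP[l==i]; d=np.array([(c[i,0]-K[0,2])/K[0,0],-(c[i,1]-K[1,2])/K[1,1],-1])@E[:3,:3].T
            A=np.c_[q[:,:2]-q[:,:2].mean(0),np.ones(len(q))];f=np.linalg.lstsq(A,q[:,2],rcond=None)[0]
            print(s[i],(E[:3,3]+d*(zp-E[2,3])/d[2]).round(4)[:2],'zmed',np.median(q[:,2]).round(4),'slope',f[:2].round(3),cv2.minAreaRect((q[:,:2]*1000).astype(np.float32)))
E
python3 - <<'E'
from h import *
st()
a=ctrl.get_image("top");save(a,"top7");dark(a,.5,.635,-.1,.12,.075,.11,.094)
b=ctrl.get_image("side");dark(b,.5,.635,-.1,.12,.075,.12,.094)
cv2.imwrite('pics/d7.png',np.hstack([cv2.resize(a["color"][170:260,260:360],(420,420),interpolation=cv2.INTER_CUBIC),cv2.resize(b["color"][180:300,210:330],(380,420),interpolation=cv2.INTER_CUBIC)])[:,:,::-1])
dark(a,.4,.65,.2,.5,.006,.03,.014)
E
```

```text
time: 28.9
position: [0.5973, 0.0672, 0.0985]
tool_rot: [0.034, -3.141, -0.003]
ft_force: [-0.0, 3.3, 6.6]
grip_width: 0.447
grip_force: 3.4
time: 29.6
position: [0.5917, 0.2677, 0.222]
tool_rot: [0.033, -3.139, 0.001]
ft_force: [0.5, -1.2, -0.5]
grip_width: 0.545
grip_force: 0.0
t 29.6 p [0.5917 0.2677 0.222 ] yaw 91.19 zz [-0.003 -0.001 -1.   ] F [ 0.5 -1.2 -0.5] w 47.4 gf 0.0
[290 201   9  18 155] [0.5995 0.0652] zmed 0.0956 slope [ 0.111 -0.005] ((600.717041015625, 65.58585357666016), (58.01047134399414, 26.998706817626953), 0.08332723379135132)
[264 250  23  13 187] [0.5994 0.0739] zmed 0.0955 slope [ 0.068 -0.094] ((599.5985107421875, 73.25851440429688), (31.423616409301758, 54.85099792480469), 86.9057388305664)
[190 215  10  17  71] [0.5701 0.4085] zmed 0.0139 slope [ 0.093 -0.201] ((567.3486328125, 411.7888488769531), (54.4803466796875, 29.361440658569336), 17.05113983154297)
```

View pics/d7.png

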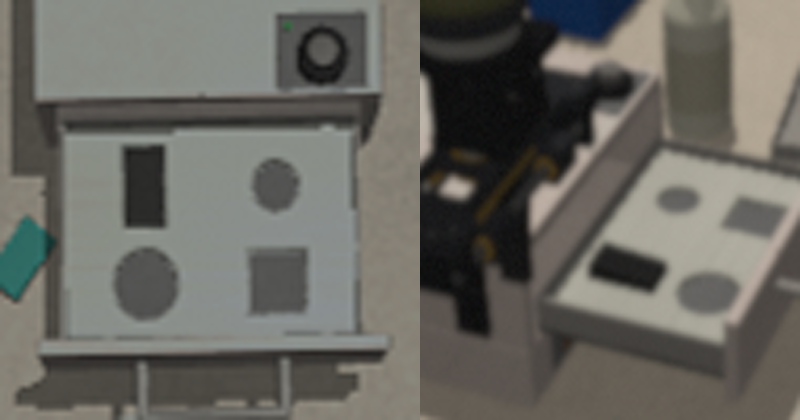

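```bash

python3 - <<'E'
from h import *
for c in("top","side"):
    Z=[];
    for k in range(4):
        im=ctrl.get_image(c);P=pts(im);Z.append(P)
    P=np.median(Z,0);g=im["color"].max(2)<75
    m=g&(P[...,0]>.55)&(P[...,0]<.635)&(abs(P[...,1]-.07)<.035)&(P[...,2]>.075)
    for a in np.arange(.57,.635,.007):
        k=m&(P[...,0]>=a)&(P[...,0]<a+.007)
        if k.any(): print(c,a.round(3),k.sum(),np.median(P[k][:,2]).round(4),P[k][:,2].std().round(4),P[k][:,1].min().round(4),P[k][:,1].max().round(4))
    pl=~g&(P[...,0]>.5)&(P[...,0]<.63)&(abs(P[...,1]-.014)<.02)&(P[...,2]>.07)
    q=P[pl];f=np.linalg.lstsq(np.c_[q[:,:2]-[.57,.014],np.ones(len(q))],q[:,2],rcond=None)[0];print("plate",f.round(4))
E
```

```text
top 0.57 18 0.0866 0.0064 0.0521 0.079
top 0.577 19 0.0935 0.0024 0.0522 0.0786
top 0.584 18 0.0948 0.0018 0.0522 0.0787
top 0.591 19 0.0965 0.0017 0.0521 0.0787
top 0.598 21 0.096 0.0022 0.0521 0.0788
top 0.605 20 0.0958 0.0022 0.0522 0.0787
top 0.612 19 0.0972 0.0022 0.0522 0.0788
top 0.619 18 0.0984 0.0022 0.0522 0.0788
top 0.626 5 0.0964 0.0028 0.0524 0.0622
plate [ 0.0021 -0.0197  0.0859]
side 0.57 19 0.092 0.0029 0.0594 0.0852
side 0.577 24 0.0942 0.0021 0.0588 0.0851
side 0.584 23 0.0946 0.0018 0.0591 0.0851
side 0.591 25 0.0957 0.0022 0.0591 0.0858
side 0.598 22 0.0963 0.0028 0.0573 0.0853
side 0.605 24 0.0973 0.0029 0.0606 0.0863
side 0.612 26 0.0972 0.003 0.0598 0.0866
side 0.619 23 0.0974 0.0027 0.0583 0.086
plate [0.0001 0.0017 0.0869]
```

```bash

python3 -c "
from h import *
st();p=plan(.617,.067,.222,91.2);plan(.617,.067,.113,91.2,1,p)"
```

```text
t 30.1 p [0.5935 0.2641 0.2232] yaw 91.03 zz [-0. -0. -1.] F [ 0.1 -0.7  0.6] w 47.8 gf 0.0
slide [-0.0797, -0.7902, 0.005] ang [-0.0, -0.0, -0.0057]
slide [0.0, -0.0, 0.436] ang [0.0, 0.0, 0.0]
```

```bash

python3 -m inch '[{"slide":[-0.08,-0.79,0],"angular":[0,0,-0.005],"claw":-1},{"slide":[-0.08,-0.79,0],"angular":[0,0,-0.005],"claw":-1},{"slide":[-0.08,-0.79,0],"angular":[0,0,-0.005],"claw":-1},{"slide":[-0.08,-0.79,0],"angular":[0,0,-0.005],"claw":-1},{"slide":[-0.08,-0.79,0.1],"angular":[0,0,-0.005],"claw":-1},{"slide":[-0.08,-0.79,0.2],"angular":[0,0,-0.005],"claw":-1},{"slide":[-0.08,-0.79,0.3],"angular":[0,0,-0.005],"claw":-1},{"slide":[-0.08,-0.79,0.4],"angular":[0,0,-0.005],"claw":-1},{"slide":[-0.08,-0.79,0.4],"angular":[0,0,-0.005],"claw":-1},{"slide":[-0.08,-0.79,0.4],"angular":[0,0,-0.005],"claw":-1}]'
python3 -c "
from h import *
st();plan(.617,.067,.109,91.2)"
```

```text
time: 31.1
position: [0.6173, 0.0683, 0.1236]
tool_rot: [0.035, -3.141, 0.0]
ft_force: [0.2, -0.3, 0.9]
grip_width: 0.006
grip_force: 0.0
t 31.1 p [0.6173 0.0683 0.1236] yaw 91.28 zz [-0. -0. -1.] F [ 0.2 -0.3  0.9] w 0.5 gf 0.0
slide [0.0013, -0.005, 0.0582] ang [-0.0003, -0.0001, 0.0026]
```

```bash

python3 -m inch '[{"slide":[0,-0.004,0.03],"angular":[0,0,0],"claw":-1},{"slide":[0,-0.004,0.05],"angular":[0,0,0],"claw":-1},{"slide":[0,-0.004,0.065],"angular":[0,0,0],"claw":-1},{"slide":[0,-0.004,0.065],"angular":[0,0,0],"claw":-1}]'
python3 -m inch '[{"slide":[0.004,0,0.008],"angular":[0,0,0],"claw":-1},{"slide":[0.008,0,0.012],"angular":[0,0,0],"claw":-1},{"slide":[0.012,0,0.016],"angular":[0,0,0],"claw":-1},{"slide":[0.012,0,0.016],"angular":[0,0,0],"claw":-1}]'
```

```text
time: 31.5
position: [0.617, 0.0681, 0.1065]
tool_rot: [0.037, -3.141, -0.0]
ft_force: [-0.6, 0.8, 0.6]
grip_width: 0.006
grip_force: 0.0
time: 31.9
position: [0.6167, 0.068, 0.1054]
tool_rot: [-0.037, 3.136, 0.002]
ft_force: [0.6, -0.9, 8.4]
grip_width: 0.001
grip_force: 4.2
```

```bash

python3 -m inch '[{"slide":[0.012,0,0.004],"angular":[0,0,0],"claw":-1},{"slide":[0.012,0,0.004],"angular":[0,0,0],"claw":-1},{"slide":[0,0,0.004],"angular":[0,0,0],"claw":-1},{"slide":[0,0,-0.3],"angular":[0,0,0],"claw":-1},{"slide":[0,0,-0.5],"angular":[0,0,0],"claw":-1},{"slide":[0,0.4,-0.5],"angular":[0,0,0],"claw":0.1},{"slide":[0,0.8,-0.5],"angular":[0,0,0],"claw":0.3},{"slide":[0,0.8,-0.5],"angular":[0,0,0],"claw":0.3},{"slide":[0,0.8,-0.5],"angular":[0,0,0],"claw":0.3}]'
cat >> h.py <<'E'
def prof(x,y,hx,hy):
    for c in("top","side"):
        Z=[]
        for k in range(3):
            im=ctrl.get_image(c);Z.append(pts(im))
        P=np.median(Z,0);g=im["color"].max(2)<75;yy=y+(.0065 if c=="side" else 0)
        m=g&(abs(P[...,0]-x)<hx)&(abs(P[...,1]-yy)<hy)&(P[...,2]>.088);q=P[m]
        f=np.linalg.lstsq(np.c_[q[:,:2]-q[:,:2].mean(0),np.ones(len(q))],q[:,2],rcond=None)[0]
        pl=~g&(P[...,0]>.5)&(P[...,0]<.63)&(abs(P[...,1]-.014-yy+y)<.02)&(P[...,2]>.07)
        print(c,len(q),"slope",f[:2].round(3),"z",np.median(q[:,2]).round(4),"plate",np.median(P[pl][:,2]).round(4),"mean",q.mean(0).round(4))
E
python3 -c "
from h import *
st();prof(.601,.066,.024,.014)
a=ctrl.get_image('top');dark(a,.5,.635,-.1,.12,.075,.11,.094);dark(a,.4,.65,.2,.5,.006,.03,.014)"
```

```text
time: 32.8
position: [0.6094, 0.2677, 0.2284]
tool_rot: [-0.037, 3.141, 0.002]
ft_force: [0.6, -1.4, 1.0]
grip_width: 0.287
grip_force: 0.0
t 32.8 p [0.6094 0.2677 0.2284] yaw 91.34 zz [ 0.001  0.001 -1.   ] F [ 0.6 -1.4  1. ] w 25.0 gf 0.0
top 122 slope [ 0.007 -0.005] z 0.093 plate 0.0858 mean [0.6006 0.0656 0.0933]
side 138 slope [ 0.005 -0.082] z 0.0939 plate 0.0869 mean [0.6    0.0745 0.0936]
[290 201   9  18 153] [0.599  0.0656] zmed 0.0928 slope [0.061 0.02 ] ((602.2832641601562, 65.6999282836914), (59.7587776184082, 26.994014739990234), 0.006157803814858198)
[190 215  12  17  96] [0.5703 0.4057] zmed 0.013 slope [-0.005 -0.066] ((572.8947143554688, 400.390380859375), (42.74723815917969, 49.86582565307617), 72.22572326660156)
```

```bash

python3 -c "
from h import *
a=ctrl.get_image('side');dark(a,.4,.65,.2,.5,.006,.03,.014)
st();p=plan(.574,.399,.1,61)"
```

```text
[276 356  15  13 160] [0.465  0.3221] zmed 0.0136 slope [ 0.008 -0.073] ((466.0718994140625, 320.2077331542969), (31.641569137573242, 32.508399963378906), 75.2353286743164)
[208 364  27  25 391] [0.571 0.405] zmed 0.014 slope [ 0.032 -0.041] ((572.202392578125, 403.43927001953125), (44.08794403076172, 47.06848907470703), 60.864479064941406)
t 33.2 p [0.6102 0.2632 0.2278] yaw 91.15 zz [ 0. -0. -1.] F [-0.3 -0.1 -0.4] w 53.4 gf 0.0
slide [0.134, 0.5463, 0.5109] ang [-0.0008, 0.0006, 1.0048]
```

```bash

python3 -m inch '[{"slide":[0.134,0.546,0],"angular":[0,0,1],"claw":0.3},{"slide":[0.134,0.546,0],"angular":[0,0,1],"claw":0.3},{"slide":[0.134,0.546,0.1],"angular":[0,0,1],"claw":0.3},{"slide":[0.134,0.546,0.3],"angular":[0,0,1],"claw":0.3},{"slide":[0.134,0.546,0.5],"angular":[0,0,1],"claw":0.3},{"slide":[0.134,0.546,0.6],"angular":[0,0,1],"claw":0.3},{"slide":[0.134,0.546,0.7],"angular":[0,0,1],"claw":0.3},{"slide":[0.134,0.546,0.7],"angular":[0,0,1],"claw":0.3},{"slide":[0.134,0.546,0.7],"angular":[0,0,1],"claw":0.3}]'
python3 - <<'E'
from h import *
st()
im=ctrl.get_image("side");cv2.imwrite('pics/s8c.png',cv2.resize(im["color"][310:430,150:300],None,fx=4,fy=4,interpolation=cv2.INTER_CUBIC)[:,:,::-1])
plan(.574,.399,.0205,61)
E
```

```text
time: 34.1
position: [0.5737, 0.4002, 0.0533]
tool_rot: [0.78, 3.043, -0.0]
ft_force: [0.4, -1.1, 0.9]
grip_width: 0.649
grip_force: 0.0
t 34.1 p [0.5737 0.4002 0.0533] yaw 61.24 zz [ 0. -0. -1.] F [ 0.4 -1.1  0.9] w 56.4 gf 0.0
slide [-0.0021, -0.0077, 0.1357] ang [0.0038, 0.0023, 0.0088]
```

View pics/s8c.png

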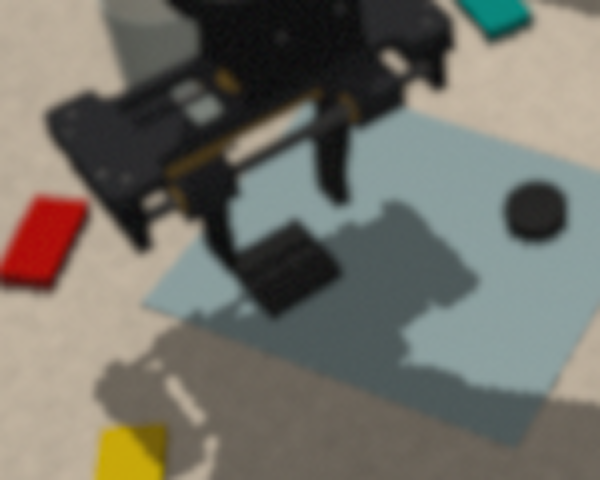

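```bash

python3 -m inch '[{"slide":[-0.001,-0.006,0.06],"angular":[0,0,0],"claw":0.3},{"slide":[-0.001,-0.006,0.11],"angular":[0,0,0],"claw":0.3},{"slide":[-0.001,-0.006,0.134],"angular":[0,0,0],"claw":0.3},{"slide":[-0.001,-0.006,0.134],"angular":[0,0,0],"claw":0.3},{"slide":[-0.001,-0.006,0.134],"angular":[0,0,0],"claw":-1},{"slide":[-0.001,-0.006,0.134],"angular":[0,0,0],"claw":-1},{"slide":[-0.001,-0.006,0.134],"angular":[0,0,0],"claw":-1},{"slide":[-0.001,-0.006,0.134],"angular":[0,0,0],"claw":-1}]' 10
python3 -m inch '[{"slide":[0,0,0],"angular":[0,0,0],"claw":0.35},{"slide":[0,0,0],"angular":[0,0,0],"claw":0.35},{"slide":[0,0,0],"angular":[0,0,0],"claw":0.35},{"slide":[0,0,-0.16],"angular":[0,0,0],"claw":0.35},{"slide":[0,0,-0.16],"angular":[0,0,1],"claw":0.35},{"slide":[0,0,-0.16],"angular":[0,0,1],"claw":0.35},{"slide":[0,0,-0.16],"angular":[0,0,1],"claw":0.35},{"slide":[0,0,-0.16],"angular":[0,0,1],"claw":0.35},{"slide":[0,0,-0.16],"angular":[0,0,1],"claw":0.35}]' 
python3 -m inch '[{"slide":[0,0,0],"angular":[0,0,1],"claw":0.35},{"slide":[0,0,0],"angular":[0,0,1],"claw":0.35},{"slide":[0,0,0],"angular":[0,0,1],"claw":0.35},{"slide":[0,0,0],"angular":[0,0,1],"claw":0.35},{"slide":[0,0,0],"angular":[0,0,1],"claw":0.35}]' 
python3 -m inch '[{"slide":[0,0,0],"angular":[0,0,1],"claw":0.35},{"slide":[0,0,0],"angular":[0,0,1],"claw":0.35},{"slide":[0,0,0],"angular":[0,0,1],"claw":0.35},{"slide":[0,0,0],"angular":[0,0,1],"claw":0.35},{"slide":[0,0,0],"angular":[0,0,1],"claw":0.35}]' 
```

```text
time: 34.95
position: [0.5729, 0.4001, 0.0197]
tool_rot: [0.777, 3.043, 0.001]
ft_force: [-1.3, 0.7, 1.4]
grip_width: 0.509
grip_force: 10.0
time: 35.85
position: [0.5724, 0.4, 0.059]
tool_rot: [1.539, 2.739, -0.001]
ft_force: [0.7, 0.5, 0.8]
grip_width: 0.677
grip_force: 0.0
time: 36.35
position: [0.5724, 0.3999, 0.059]
tool_rot: [2.193, 2.249, -0.001]
ft_force: [-0.7, -0.4, 0.7]
grip_width: 0.673
grip_force: 0.0
time: 36.85
position: [0.5724, 0.3999, 0.0589]
tool_rot: [2.7, 1.606, -0.0]
ft_force: [0.1, 0.1, 0.7]
grip_width: 0.673
grip_force: 0.0
```

```bash

python3 -m inch '[{"slide":[0,0,0.06],"angular":[0,0,0],"claw":0.35},{"slide":[0,0,0.12],"angular":[0,0,0],"claw":0.35},{"slide":[0,0,0.155],"angular":[0,0,0],"claw":0.35},{"slide":[0,0,0.155],"angular":[0,0,0],"claw":0.35},{"slide":[0,0,0.155],"angular":[0,0,0],"claw":-1},{"slide":[0,0,0.155],"angular":[0,0,0],"claw":-1},{"slide":[0,0,0.155],"angular":[0,0,0],"claw":-1},{"slide":[0,0,0.155],"angular":[0,0,0],"claw":-1}]' 30
python3 -c "
from h import *
st()"
python3 -m inch '[{"slide":[0,0,-0.2],"angular":[0,0,0],"claw":-1},{"slide":[0,0,-0.4],"angular":[0,0,0],"claw":-1},{"slide":[0,0,-0.7],"angular":[0,0,0],"claw":-1},{"slide":[0,0,-0.7],"angular":[0,0,0],"claw":-1},{"slide":[0,0,-0.7],"angular":[0,0,0],"claw":-1}]'
python3 -c "
from h import *
st();p=plan(.5332,-.0392,.19,1.2,2);plan(.5332,-.0392,.117,1.2,1,p)"
```

```text
time: 37.65
position: [0.573, 0.4, 0.0211]
tool_rot: [2.702, 1.603, 0.002]
ft_force: [0.4, -0.9, 1.6]
grip_width: 0.494
grip_force: 30.0
t 37.6 p [0.573  0.4    0.0211] yaw -28.66 zz [ 0.001  0.001 -1.   ] F [ 0.4 -0.9  1.6] w 43.0 gf 30.00022977590561
time: 38.15
position: [0.5749, 0.4005, 0.2009]
tool_rot: [-2.701, -1.602, -0.013]
ft_force: [1.1, 0.4, -1.1]
grip_width: 0.499
grip_force: 30.0
t 38.1 p [0.5749 0.4005 0.2009] yaw -28.66 zz [ 0.007  0.005 -1.   ] F [ 1.1  0.4 -1.1] w 43.5 gf 29.999783635139465
slide [-0.8117, 0.3485, 0.0169] ang [0.0052, -0.0062, -0.4976]
slide [-0.874, 0.1277, 0.019] ang [0.0052, -0.0062, -0.4976]
slide [-0.0, -0.0, 0.292] ang [0.0, 0.0, -0.0]
```

```bash

python3 -m inch '[{"slide":[-0.81,0.349,0],"angular":[0,0,-0.5],"claw":-1},{"slide":[-0.81,0.349,0],"angular":[0,0,-0.5],"claw":-1},{"slide":[-0.81,0.349,0],"angular":[0,0,-0.5],"claw":-1},{"slide":[-0.81,0.349,0],"angular":[0,0,-0.5],"claw":-1},{"slide":[-0.81,0.349,0],"angular":[0,0,-0.5],"claw":-1},{"slide":[-0.81,0.349,0],"angular":[0,0,-0.5],"claw":-1}]'
python3 -m inch '[{"slide":[-0.874,0.128,0],"angular":[0,0,-0.497],"claw":-1},{"slide":[-0.874,0.128,0],"angular":[0,0,-0.497],"claw":-1},{"slide":[-0.874,0.128,0],"angular":[0,0,-0.497],"claw":-1},{"slide":[-0.874,0.128,0],"angular":[0,0,-0.497],"claw":-1},{"slide":[-0.874,0.128,0],"angular":[0,0,-0.497],"claw":-1},{"slide":[-0.874,0.128,0.1],"angular":[0,0,-0.497],"claw":-1},{"slide":[-0.874,0.128,0.2],"angular":[0,0,-0.497],"claw":-1},{"slide":[-0.874,0.128,0.3],"angular":[0,0,-0.497],"claw":-1},{"slide":[-0.874,0.128,0.3],"angular":[0,0,-0.497],"claw":-1},{"slide":[-0.874,0.128,0.3],"angular":[0,0,-0.497],"claw":-1}]'
python3 -c "
from h import *
st();p=plan(.5332,-.0392,.104,1.2)"
```

```text
time: 38.75
position: [0.5514, 0.1758, 0.195]
tool_rot: [-2.475, -1.932, 0.001]
ft_force: [0.6, 0.7, -0.4]
grip_width: 0.498
grip_force: 30.0
time: 39.75
position: [0.5316, -0.0388, 0.1203]
tool_rot: [2.196, 2.247, -0.002]
ft_force: [0.1, 0.1, 0.7]
grip_width: 0.498
grip_force: 30.0
t 39.8 p [ 0.5316 -0.0388  0.1203] yaw 1.31 zz [-0.001 -0.001 -1.   ] F [0.1 0.1 0.7] w 43.3 gf 29.999985694885254
slide [-0.0017, 0.0064, 0.0654] ang [-0.0016, 0.0017, 0.0038]
```

```bash

python3 -m inch '[{"slide":[-0.002,0.006,0.03],"angular":[0,0,0],"claw":-1},{"slide":[-0.002,0.006,0.04],"angular":[0,0,0],"claw":-1},{"slide":[-0.002,0.006,0.05],"angular":[0,0,0],"claw":-1},{"slide":[-0.002,0.006,0.06],"angular":[0,0,0],"claw":-1},{"slide":[-0.002,0.006,0.06],"angular":[0,0,0],"claw":-1}]'
python3 -m inch '[{"slide":[0,0,0.006],"angular":[0,0,0],"claw":-1},{"slide":[0,0,0.012],"angular":[0,0,0],"claw":-1},{"slide":[0,0,0.012],"angular":[0,0,0],"claw":-1}]'
```

```text
time: 40.25
position: [0.5331, -0.0399, 0.1053]
tool_rot: [2.197, 2.245, 0.001]
ft_force: [1.5, 0.6, -1.8]
grip_width: 0.499
grip_force: 30.0
time: 40.55
position: [0.5331, -0.0399, 0.1023]
tool_rot: [2.197, 2.245, 0.001]
ft_force: [1.0, -0.8, -0.5]
grip_width: 0.496
grip_force: 30.0
```

No contact at rim height; continue.

```bash

python3 -m inch '[{"slide":[0,0,0.006],"angular":[0,0,0],"claw":-1},{"slide":[0,0,0.006],"angular":[0,0,0],"claw":-1}]'
python3 -m inch '[{"slide":[0,0,0.005],"angular":[0,0,0],"claw":-1},{"slide":[0,0,0.005],"angular":[0,0,0],"claw":-1}]'
python3 -m inch '[{"slide":[0,0,0.004],"angular":[0,0,0],"claw":-1},{"slide":[0,0,0.004],"angular":[0,0,0],"claw":-1}]'
```

```text
time: 40.75
position: [0.5332, -0.04, 0.101]
tool_rot: [2.197, 2.245, 0.001]
ft_force: [0.8, 0.6, 0.4]
grip_width: 0.496
grip_force: 30.0
time: 40.95
position: [0.5337, -0.04, 0.1009]
tool_rot: [2.197, 2.245, 0.002]
ft_force: [-1.7, 0.6, 10.1]
grip_width: 0.499
grip_force: 30.0
time: 41.15
position: [0.5346, -0.04, 0.1008]
tool_rot: [2.196, 2.245, 0.004]
ft_force: [-1.7, 1.2, 14.6]
grip_width: 0.501
grip_force: 30.0
```

```bash

python3 -m inch '[{"slide":[0,0,-0.006],"angular":[0,0,0],"claw":-1},{"slide":[0,0,-0.006],"angular":[0,0,0],"claw":0.2},{"slide":[0,0,-0.006],"angular":[0,0,0],"claw":0.2},{"slide":[0,0,-0.006],"angular":[0,0,0],"claw":0.2},{"slide":[0,0,-0.1],"angular":[0,0,0],"claw":0.2},{"slide":[0,0,-0.3],"angular":[0,0,0],"claw":0.2},{"slide":[0,0,-0.45],"angular":[0,0,0],"claw":0.1},{"slide":[0,0,-0.45],"angular":[0,0,0],"claw":0.1}]'
python3 -c "
from h import *
st();plan(.467,.3148,.15,1.2,2)"
```

```text
time: 41.95
position: [0.5357, -0.0406, 0.2156]
tool_rot: [2.194, 2.243, 0.011]
ft_force: [0.5, 0.2, -0.6]
grip_width: 0.56
grip_force: 0.0
t 42.0 p [ 0.5357 -0.0406  0.2156] yaw 1.24 zz [ 0.008  0.002 -1.   ] F [ 0.5  0.2 -0.6] w 48.7 gf 0.0
slide [0.7134, -0.123, 0.1315] ang [0.0074, -0.0018, 0.0007]
slide [0.7135, -0.1228, 0.1313] ang [0.0074, -0.0018, 0.0007]
```

```bash

python3 -m inch '[{"slide":[0.71,-0.122,0],"angular":[0,0,0],"claw":0.1},{"slide":[0.71,-0.122,0],"angular":[0,0,0],"claw":0.1},{"slide":[0.71,-0.122,0],"angular":[0,0,0],"claw":0.1},{"slide":[0.71,-0.122,0],"angular":[0,0,0],"claw":0.1},{"slide":[0.71,-0.122,0],"angular":[0,0,0],"claw":0.1}]'
python3 -m inch '[{"slide":[0.71,-0.122,0.2],"angular":[0,0,0],"claw":0.1},{"slide":[0.71,-0.122,0.2],"angular":[0,0,0],"claw":0.1},{"slide":[0.71,-0.122,0.2],"angular":[0,0,0],"claw":0.1},{"slide":[0.71,-0.122,0.2],"angular":[0,0,0],"claw":0.1},{"slide":[0.71,-0.122,0.2],"angular":[0,0,0],"claw":0.1},{"slide":[0.71,-0.122,0.2],"angular":[0,0,0],"claw":0.1}]'
python3 -c "
from h import *
st();prof(.533,-.039,.018,.018)
a=ctrl.get_image('top');dark(a,.5,.635,-.1,.12,.075,.11,.094);dark(a,.4,.65,.2,.5,.006,.03,.014)
a=ctrl.get_image('side');dark(a,.4,.65,.2,.5,.006,.03,.014)
plan(.467,.3148,.0205,1.2)"
```

```text
time: 42.45
position: [0.4962, 0.1427, 0.2098]
tool_rot: [-2.185, -2.255, 0.002]
ft_force: [0.9, 0.0, -0.4]
grip_width: 0.552
grip_force: 0.0
time: 43.05
position: [0.4639, 0.3127, 0.1598]
tool_rot: [2.195, 2.245, -0.005]
ft_force: [0.1, -0.7, -0.2]
grip_width: 0.547
grip_force: 0.0
t 43.0 p [0.4639 0.3127 0.1598] yaw 1.29 zz [-0.001 -0.003 -1.   ] F [ 0.1 -0.7 -0.2] w 47.6 gf 0.0
top 107 slope [0.003 0.007] z 0.0935 plate 0.0863 mean [ 0.533  -0.0406  0.0935]
side 97 slope [ 0.021 -0.055] z 0.0939 plate 0.0869 mean [ 0.5299 -0.0317  0.0936]
[290 201   9  17 153] [0.6021 0.0655] zmed 0.0922 slope [-0.019 -0.059] ((602.2086181640625, 65.58946990966797), (56.88625717163086, 26.939434051513672), 0.4399944543838501)
[319 223  14  14 184] [ 0.5332 -0.0398] zmed 0.0935 slope [-0.076 -0.017] ((533.850830078125, -38.94467544555664), (43.29270935058594, 46.39441680908203), 89.6828384399414)
[276 356  15  14 167] [0.4647 0.3226] zmed 0.0135 slope [ 0.029 -0.057] ((465.8743591308594, 320.6781311035156), (31.058568954467773, 32.89967727661133), 16.135454177856445)
slide [0.0066, 0.0097, 0.5639] ang [0.0004, -0.0017, -0.0009]
```

```bash

python3 -m inch '[{"slide":[0.006,0.01,0.2],"angular":[0,0,0],"claw":0.1},{"slide":[0.006,0.01,0.4],"angular":[0,0,0],"claw":0.1},{"slide":[0.006,0.01,0.5],"angular":[0,0,0],"claw":0.1},{"slide":[0.006,0.01,0.55],"angular":[0,0,0],"claw":0.1},{"slide":[0.006,0.01,0.56],"angular":[0,0,0],"claw":0.1},{"slide":[0.006,0.01,0.56],"angular":[0,0,0],"claw":-1},{"slide":[0.006,0.01,0.56],"angular":[0,0,0],"claw":-1},{"slide":[0.006,0.01,0.56],"angular":[0,0,0],"claw":-1},{"slide":[0.006,0.01,0.56],"angular":[0,0,0],"claw":-1}]' 10
python3 -m inch '[{"slide":[0,0,0],"angular":[0,0,0],"claw":0.1},{"slide":[0,0,0],"angular":[0,0,0],"claw":0.1},{"slide":[0,0,0],"angular":[0,0,0],"claw":0.1},{"slide":[0,0,-0.16],"angular":[0,0,0],"claw":0.1},{"slide":[0,0,-0.16],"angular":[0,0,-1],"claw":0.1},{"slide":[0,0,-0.16],"angular":[0,0,-1],"claw":0.1},{"slide":[0,0,-0.16],"angular":[0,0,-1],"claw":0.1},{"slide":[0,0,-0.16],"angular":[0,0,-1],"claw":0.1},{"slide":[0,0,-0.16],"angular":[0,0,-1],"claw":0.1}]' 
python3 -m inch '[{"slide":[0,0,0],"angular":[0,0,-1],"claw":0.1},{"slide":[0,0,0],"angular":[0,0,-1],"claw":0.1},{"slide":[0,0,0],"angular":[0,0,-1],"claw":0.1},{"slide":[0,0,0],"angular":[0,0,-1],"claw":0.1},{"slide":[0,0,0],"angular":[0,0,-1],"claw":0.1}]' 
python3 -m inch '[{"slide":[0,0,0],"angular":[0,0,-1],"claw":0.1},{"slide":[0,0,0],"angular":[0,0,-1],"claw":0.1},{"slide":[0,0,0],"angular":[0,0,-1],"claw":0.1},{"slide":[0,0,0],"angular":[0,0,-1],"claw":0.1},{"slide":[0,0,0],"angular":[0,0,-1],"claw":0.1}]' 
python3 -c "
from h import *
st()"
```

```text
time: 44.35
position: [0.4678, 0.3161, 0.0228]
tool_rot: [-2.197, -2.246, -0.005]
ft_force: [0.7, 1.0, 5.4]
grip_width: 0.397
grip_force: 10.0
time: 45.25
position: [0.4664, 0.315, 0.0609]
tool_rot: [-1.541, -2.737, 0.001]
ft_force: [0.2, 0.4, -0.4]
grip_width: 0.547
grip_force: 0.0
time: 45.75
position: [0.4665, 0.315, 0.0609]
tool_rot: [-0.783, -3.042, 0.0]
ft_force: [-1.0, 0.5, -0.7]
grip_width: 0.55
grip_force: 0.0
time: 46.25
position: [0.4666, 0.315, 0.061]
tool_rot: [0.03, -3.141, 0.0]
ft_force: [0.5, -0.7, 0.3]
grip_width: 0.551
grip_force: 0.0
t 46.2 p [0.4666 0.315  0.061 ] yaw 91.08 zz [-0. -0. -1.] F [ 0.5 -0.7  0.3] w 48.0 gf 0.0
```

```bash

python3 -m inch '[{"slide":[0,0,0.06],"angular":[0,0,0],"claw":0.1},{"slide":[0,0,0.12],"angular":[0,0,0],"claw":0.1},{"slide":[0,0,0.16],"angular":[0,0,0],"claw":0.1},{"slide":[0,0,0.16],"angular":[0,0,0],"claw":0.1},{"slide":[0,0,0.16],"angular":[0,0,0],"claw":-1},{"slide":[0,0,0.16],"angular":[0,0,0],"claw":-1},{"slide":[0,0,0.16],"angular":[0,0,0],"claw":-1},{"slide":[0,0,0.16],"angular":[0,0,0],"claw":-1}]' 30
python3 -c "
from h import *
st()"
python3 -m inch '[{"slide":[0,0,-0.2],"angular":[0,0,0],"claw":-1},{"slide":[0,0,-0.4],"angular":[0,0,0],"claw":-1},{"slide":[0,0,-0.7],"angular":[0,0,0],"claw":-1},{"slide":[0,0,-0.7],"angular":[0,0,0],"claw":-1},{"slide":[0,0,-0.7],"angular":[0,0,0],"claw":-1}]'
python3 -c "
from h import *
st();p=plan(.6034,-.0375,.19,91.2,2);plan(.6034,-.0375,.117,91.2,1,p)"
```

```text
time: 47.05
position: [0.467, 0.3154, 0.0216]
tool_rot: [-0.034, 3.141, 0.001]
ft_force: [0.9, -0.4, 0.4]
grip_width: 0.388
grip_force: 30.0
t 47.0 p [0.467  0.3154 0.0216] yaw 91.24 zz [ 0.001  0.001 -1.   ] F [ 0.9 -0.4  0.4] w 33.8 gf 29.99999910593033
time: 47.55
position: [0.4691, 0.3167, 0.2013]
tool_rot: [-0.034, 3.135, 0.011]
ft_force: [0.0, 0.7, -0.3]
grip_width: 0.392
grip_force: 30.0
t 47.5 p [0.4691 0.3167 0.2013] yaw 91.24 zz [ 0.006  0.007 -1.   ] F [ 0.   0.7 -0.3] w 34.1 gf 29.999924898147583
slide [-0.2531, -0.7141, 0.0193] ang [0.0065, 0.0062, 0.0007]
slide [-0.2534, -0.714, 0.0209] ang [0.0065, 0.0062, 0.0007]
slide [-0.0, 0.0, 0.292] ang [0.0, 0.0, -0.0]
```

```bash

python3 -m inch '[{"slide":[-0.253,-0.714,0],"angular":[0,0,0],"claw":-1},{"slide":[-0.253,-0.714,0],"angular":[0,0,0],"claw":-1},{"slide":[-0.253,-0.714,0],"angular":[0,0,0],"claw":-1},{"slide":[-0.253,-0.714,0],"angular":[0,0,0],"claw":-1},{"slide":[-0.253,-0.714,0],"angular":[0,0,0],"claw":-1}]'
python3 -m inch '[{"slide":[-0.253,-0.714,0],"angular":[0,0,0],"claw":-1},{"slide":[-0.253,-0.714,0],"angular":[0,0,0],"claw":-1},{"slide":[-0.253,-0.714,0],"angular":[0,0,0],"claw":-1},{"slide":[-0.253,-0.714,0],"angular":[0,0,0],"claw":-1},{"slide":[-0.253,-0.714,0],"angular":[0,0,0],"claw":-1},{"slide":[-0.253,-0.714,0.1],"angular":[0,0,0],"claw":-1},{"slide":[-0.253,-0.714,0.2],"angular":[0,0,0],"claw":-1},{"slide":[-0.253,-0.714,0.3],"angular":[0,0,0],"claw":-1},{"slide":[-0.253,-0.714,0.3],"angular":[0,0,0],"claw":-1},{"slide":[-0.253,-0.714,0.3],"angular":[0,0,0],"claw":-1}]'
python3 -c "
from h import *
st();p=plan(.6034,-.0375,.106,91.2)"
```

```text
time: 48.05
position: [0.5352, 0.1301, 0.1957]
tool_rot: [-0.017, 3.141, -0.005]
ft_force: [-0.1, 0.6, -0.6]
grip_width: 0.389
grip_force: 30.0
time: 49.05
position: [0.6005, -0.038, 0.1207]
tool_rot: [0.036, -3.14, -0.0]
ft_force: [0.1, 0.6, -0.1]
grip_width: 0.393
grip_force: 30.0
t 49.0 p [ 0.6005 -0.038   0.1207] yaw 91.3 zz [-0.001  0.    -1.   ] F [ 0.1  0.6 -0.1] w 34.2 gf 29.999947249889374
slide [-0.0118, 0.0016, 0.0589] ang [0.0002, -0.0027, 0.0034]
```

```bash

python3 -m inch '[{"slide":[-0.011,0.001,0],"angular":[0,0,0],"claw":-1},{"slide":[-0.011,0.001,0.03],"angular":[0,0,0],"claw":-1},{"slide":[-0.011,0.001,0.05],"angular":[0,0,0],"claw":-1},{"slide":[-0.011,0.001,0.06],"angular":[0,0,0],"claw":-1},{"slide":[-0.011,0.001,0.06],"angular":[0,0,0],"claw":-1}]'
python3 -m inch '[{"slide":[0,0,0.006],"angular":[0,0,0],"claw":-1},{"slide":[0,0,0.012],"angular":[0,0,0],"claw":-1},{"slide":[0,0,0.012],"angular":[0,0,0],"claw":-1}]'
```

```text
time: 49.55
position: [0.6035, -0.0386, 0.1058]
tool_rot: [0.034, -3.141, -0.0]
ft_force: [-0.3, 0.5, -0.5]
grip_width: 0.392
grip_force: 30.0
time: 49.85
position: [0.6036, -0.0387, 0.103]
tool_rot: [0.034, -3.141, -0.0]
ft_force: [0.4, -0.4, -0.1]
grip_width: 0.395
grip_force: 30.0
```

```bash

python3 -m inch '[{"slide":[0,0,0.006],"angular":[0,0,0],"claw":-1},{"slide":[0,0,0.006],"angular":[0,0,0],"claw":-1}]'
python3 -m inch '[{"slide":[0,0,0.005],"angular":[0,0,0],"claw":-1},{"slide":[0,0,0.005],"angular":[0,0,0],"claw":-1}]'
python3 -m inch '[{"slide":[0,0,-0.003],"angular":[0,0,0],"claw":-1},{"slide":[0,0,-0.003],"angular":[0,0,0],"claw":0},{"slide":[0,0,-0.003],"angular":[0,0,0],"claw":0},{"slide":[0,0,-0.003],"angular":[0,0,0],"claw":0},{"slide":[0,0,-0.1],"angular":[0,0,0],"claw":0},{"slide":[0,0,-0.3],"angular":[0,0,0],"claw":0},{"slide":[0,0,-0.55],"angular":[0,0,0],"claw":0},{"slide":[0,0,-0.55],"angular":[0,0,0],"claw":0}]'
python3 -c "
from h import *
st();plan(.45,.25,.25,91.2,2);"
```

```text
time: 50.05
position: [0.6037, -0.0387, 0.1016]
tool_rot: [-0.034, 3.141, 0.0]
ft_force: [0.3, 0.5, -0.1]
grip_width: 0.394
grip_force: 30.0
time: 50.25
position: [0.604, -0.0387, 0.1015]
tool_rot: [-0.034, 3.141, 0.001]
ft_force: [-2.1, 0.6, 6.0]
grip_width: 0.389
grip_force: 30.0
time: 51.05
position: [0.6062, -0.0396, 0.2436]
tool_rot: [-0.034, 3.133, 0.001]
ft_force: [0.1, -0.4, 0.5]
grip_width: 0.501
grip_force: 0.0
t 51.0 p [ 0.6062 -0.0396  0.2436] yaw 91.23 zz [ 0.009  0.001 -1.   ] F [ 0.1 -0.4  0.5] w 43.5 gf 0.0
slide [0.2999, 0.5858, -0.0152] ang [0.0003, 0.0082, 0.0004]
slide [0.3001, 0.5857, -0.014] ang [0.0003, 0.0082, 0.0004]
```

Seated by feel. Move aside, verify everything.

```bash

python3 -m inch '[{"slide":[0.3,0.58,0],"angular":[0,0,0],"claw":-0.31},{"slide":[0.3,0.58,0],"angular":[0,0,0],"claw":-0.31},{"slide":[0.3,0.58,0],"angular":[0,0,0],"claw":-0.31},{"slide":[0.3,0.58,0],"angular":[0,0,0],"claw":-0.31}]'
python3 -m inch '[{"slide":[0.3,0.58,0],"angular":[0,0,0],"claw":-0.31},{"slide":[0.3,0.58,0],"angular":[0,0,0],"claw":-0.31},{"slide":[0.3,0.58,0],"angular":[0,0,0],"claw":-0.31},{"slide":[0.3,0.58,0],"angular":[0,0,0],"claw":-0.31},{"slide":[0.3,0.58,0],"angular":[0,0,0],"claw":-0.31}]'
python3 - <<'E'
from h import *
st();prof(.604,-.038,.014,.014);prof(.533,-.039,.018,.018);prof(.601,.066,.024,.014)
a=ctrl.get_image('top');dark(a,.5,.635,-.1,.12,.075,.11,.094);dark(a,.4,.63,-.45,-.25,.001,.05,.015)
dark(a,.4,.63,-.45,-.25,.001,.05,.015)
cv2.imwrite('pics/f.png',cv2.resize(a["color"][165:285,170:450],None,fx=2.8,fy=2.8,interpolation=cv2.INTER_CUBIC)[:,:,::-1])
E
```

```text
time: 51.45
position: [0.5224, 0.1112, 0.237]
tool_rot: [0.048, -3.139, -0.005]
ft_force: [-0.3, 0.4, -0.3]
grip_width: 0.354
grip_force: 0.0
time: 51.95
position: [0.4457, 0.2503, 0.2372]
tool_rot: [0.043, -3.14, 0.001]
ft_force: [1.1, 0.2, 0.2]
grip_width: 0.344
grip_force: 0.0
t 52.0 p [0.4457 0.2503 0.2372] yaw 91.58 zz [-0.001 -0.    -1.   ] F [1.1 0.2 0.2] w 29.9 gf 0.0
top 64 slope [-0.035 -0.055] z 0.0934 plate 0.0859 mean [ 0.6035 -0.0382  0.0935]
side 0 slope [0. 0.] z nan plate 0.0871 mean [nan nan nan]
top 109 slope [-0.028  0.021] z 0.0937 plate 0.0862 mean [ 0.5326 -0.0402  0.0936]
side 42 slope [ 0.014 -0.072] z 0.0939 plate 0.0867 mean [ 0.5221 -0.0332  0.0935]
top 126 slope [-0.03   0.023] z 0.0936 plate 0.0864 mean [0.6008 0.0656 0.0936]
side 20 slope [ 0.025 -0.353] z 0.0906 plate 0.0867 mean [0.6034 0.0842 0.0907]
[290 201   9  17 153] [0.6021 0.0655] zmed 0.0937 slope [ 0.012 -0.059] ((602.0800170898438, 65.66240692138672), (56.273284912109375, 27.043474197387695), 0.2999667823314667)
[320 204  11  11  89] [ 0.6023 -0.0382] zmed 0.0921 slope [-0.124 -0.107] ((603
[... 693 characters left out ...]
 ((565.833984375, -332.1357421875), (47.742523193359375, 43.39070129394531), 5.033484935760498)
[408 247  15  15 169] [ 0.4619 -0.3475] zmed 0.0142 slope [-0.016 -0.047] ((462.6129455566406, -347.9712829589844), (47.11753463745117, 49.36948776245117), 32.898197174072266)h.py:41: RuntimeWarning: Mean of empty slice.
  f=np.linalg.lstsq(np.c_[q[:,:2]-q[:,:2].mean(0),np.ones(len(q))],q[:,2],rcond=None)[0]
  ret = um.true_divide(
  return _methods._mean(a, axis=axis, dtype=dtype,
  ret = ret.dtype.type(ret / rcount)
h.py:43: RuntimeWarning: Mean of empty slice.
  print(c,len(q),"slope",f[:2].round(3),"z",np.median(q[:,2]).round(4),"plate",np.median(P[pl][:,2]).round(4),"mean",q.mean(0).round(4))
```

View pics/f.png

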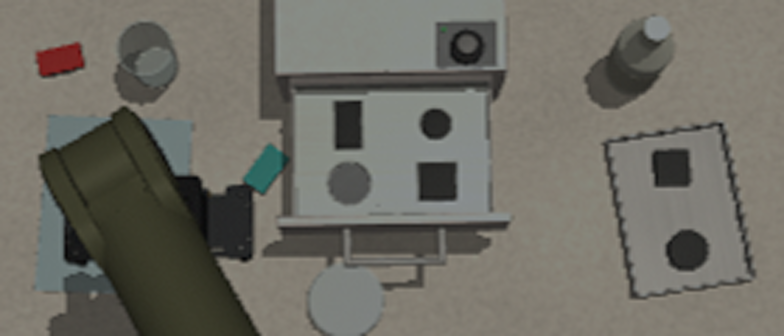

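```bash

python3 -m inch '[{"slide":[0,0,0],"angular":[0,0,1],"claw":-0.31},{"slide":[0,0,0],"angular":[0,0,1],"claw":-0.31},{"slide":[0,0,0],"angular":[0,0,1],"claw":-0.31},{"slide":[0,0,0],"angular":[0,0,1],"claw":-0.31}]'
python3 -m inch '[{"slide":[0,0,0],"angular":[0,0,1],"claw":-0.31},{"slide":[0,0,0],"angular":[0,0,1],"claw":-0.31},{"slide":[0,0,0],"angular":[0,0,1],"claw":-0.31},{"slide":[0,0,0],"angular":[0,0,1],"claw":-0.31}]'
python3 -c "
from h import *
st();plan(.4351,.0141,.22,1.2)"
```

```text
time: 53.3
position: [0.4473, 0.248, 0.2379]
tool_rot: [0.787, 3.041, 0.0]
ft_force: [-0.6, 0.4, -0.4]
grip_width: 0.344
grip_force: 0.0
time: 53.7
position: [0.4473, 0.2481, 0.2379]
tool_rot: [1.547, 2.734, 0.0]
ft_force: [-0.4, 1.2, -0.8]
grip_width: 0.348
grip_force: 0.0
t 53.7 p [0.4473 0.2481 0.2379] yaw 30.99 zz [ 0.  0. -1.] F [-0.4  1.2 -0.8] w 30.3 gf 0.0
slide [-0.777, -0.5239, 0.0715] ang [0.0003, -0.0002, 0.993]
```

```bash

python3 -m inch '[{"slide":[-0.777,-0.524,0.07],"angular":[0,0,0.993],"claw":-0.31},{"slide":[-0.777,-0.524,0.07],"angular":[0,0,0.993],"claw":-0.31},{"slide":[-0.777,-0.524,0.07],"angular":[0,0,0.993],"claw":-0.31},{"slide":[-0.777,-0.524,0.07],"angular":[0,0,0.993],"claw":-0.31},{"slide":[-0.777,-0.524,0.07],"angular":[0,0,0.993],"claw":-0.31},{"slide":[-0.777,-0.524,0.07],"angular":[0,0,0.993],"claw":-0.31},{"slide":[-0.777,-0.524,0.07],"angular":[0,0,0.993],"claw":-0.31}]'
python3 -c "
from h import *
st();plan(.4351,.0141,.1125,1.2)"
```

```text
time: 54.4
position: [0.4362, 0.0138, 0.2206]
tool_rot: [-2.194, -2.247, -0.002]
ft_force: [-0.5, 1.0, 0.5]
grip_width: 0.344
grip_force: 0.0
t 54.4 p [0.4362 0.0138 0.2206] yaw 1.36 zz [ 0.     0.002 -1.   ] F [-0.5  1.   0.5] w 29.9 gf 0.0
slide [0.0008, -0.0045, 0.4323] ang [0.001, -0.0032, 0.0053]
```

```bash

python3 -m inch '[{"slide":[0,-0.004,0.15],"angular":[0,0,0.005],"claw":-0.31},{"slide":[0,-0.004,0.3],"angular":[0,0,0.005],"claw":-0.31},{"slide":[0,-0.004,0.39],"angular":[0,0,0.005],"claw":-0.31},{"slide":[0,-0.004,0.43],"angular":[0,0,0.005],"claw":-0.31},{"slide":[0,-0.004,0.43],"angular":[0,0,0.005],"claw":-0.31},{"slide":[0,-0.004,0.43],"angular":[0,0,0.005],"claw":-1},{"slide":[0,-0.004,0.43],"angular":[0,0,0.005],"claw":-1},{"slide":[0,-0.004,0.43],"angular":[0,0,0.005],"claw":-1},{"slide":[0,-0.004,0.43],"angular":[0,0,0.005],"claw":-1}]' 40
python3 -m inch '[{"slide":[0,0.03,0],"angular":[0,0,0],"claw":-1},{"slide":[0,0.08,0],"angular":[0,0,0],"claw":-1},{"slide":[0,0.14,0],"angular":[0,0,0],"claw":-1},{"slide":[0,0.2,0],"angular":[0,0,0],"claw":-1},{"slide":[0,0.26,0],"angular":[0,0,0],"claw":-1},{"slide":[0,0.31,0],"angular":[0,0,0],"claw":-1},{"slide":[0,0.34,0],"angular":[0,0,0],"claw":-1},{"slide":[0,0.34,0],"angular":[0,0,0],"claw":-1}]'
python3 -c "
from h import *
st();plan(.6005,.0175,.1125,1.2)"
```

```text
time: 55.3
position: [0.4365, 0.0143, 0.1139]
tool_rot: [2.195, 2.246, 0.005]
ft_force: [1.3, -0.0, 1.7]
grip_width: 0.1
grip_force: 40.0
time: 56.1
position: [0.5224, 0.0158, 0.1139]
tool_rot: [2.194, 2.245, 0.003]
ft_force: [2.7, 1.2, 4.3]
grip_width: 0.098
grip_force: 40.0
t 56.1 p [0.5224 0.0158 0.1139] yaw 1.3 zz [ 0.003 -0.001 -1.   ] F [2.7 1.2 4.3] w 8.6 gf 39.9981290102005
slide [-0.0003, 0.3126, 0.0066] ang [0.0061, 0.0012, 0.0033]
```

```bash

python3 -m inch '[{"slide":[0,0.03,0],"angular":[0,0,0],"claw":-1},{"slide":[0,0.08,0],"angular":[0,0,0],"claw":-1},{"slide":[0,0.14,0],"angular":[0,0,0],"claw":-1},{"slide":[0,0.2,0],"angular":[0,0,0],"claw":-1},{"slide":[0,0.25,0],"angular":[0,0,0],"claw":-1},{"slide":[0,0.29,0],"angular":[0,0,0],"claw":-1},{"slide":[0,0.31,0],"angular":[0,0,0],"claw":-1},{"slide":[0,0.325,0],"angular":[0,0,0],"claw":-1},{"slide":[0,0.325,0],"angular":[0,0,0],"claw":-1},{"slide":[0,0.325,0],"angular":[0,0,0],"claw":-1}]'
python3 -c "
from h import *
st()"
```

```text
time: 57.1
position: [0.6002, 0.0173, 0.1139]
tool_rot: [-2.195, -2.245, 0.002]
ft_force: [-4.7, -0.4, 8.5]
grip_width: 0.104
grip_force: 40.0
t 57.1 p [0.6002 0.0173 0.1139] yaw 1.29 zz [-0.003  0.001 -1.   ] F [-4.7 -0.4  8.5] w 9.0 gf 39.99943256378174
```

```bash

python3 -m inch '[{"slide":[0,0.014,0],"angular":[0,0,0],"claw":-1},{"slide":[0,0.014,0],"angular":[0,0,0],"claw":-1},{"slide":[0,0.014,0],"angular":[0,0,0],"claw":-1},{"slide":[0,0.014,0],"angular":[0,0,0],"claw":-1}]'
python3 -m inch '[{"slide":[0,-0.01,0],"angular":[0,0,0],"claw":-0.31},{"slide":[0,-0.01,0],"angular":[0,0,0],"claw":-0.31},{"slide":[0,-0.01,0],"angular":[0,0,0],"claw":-0.31},{"slide":[0,-0.01,-0.2],"angular":[0,0,0],"claw":-0.31},{"slide":[0,-0.01,-0.4],"angular":[0,0,0],"claw":-0.31},{"slide":[0,-0.01,-0.55],"angular":[0,0,0],"claw":-0.31},{"slide":[0,-0.01,-0.55],"angular":[0,0,0],"claw":-1},{"slide":[0,-0.01,-0.55],"angular":[0,0,0],"claw":-1}]'
python3 - <<'E'
from h import *
st()
a=ctrl.get_image("side");P=pts(a)
m=(P[...,2]>.1)&(P[...,2]<.125)&(P[...,0]>.56)&(P[...,0]<.615)&(abs(P[...,1])<.1);q=P[m];print(np.polyfit(q[:,1],q[:,0],1),len(q))
m=(P[...,2]>.163)&(P[...,2]<.18)&(abs(P[...,0]-.69)<.06)&(abs(P[...,1]+.07)<.05);print("btn",np.median(P[m],0),P[m].max(0),P[m].min(0))
plan(.679,-.073,.22,1.2)
E
```

```text
time: 57.5
position: [0.6003, 0.0172, 0.1138]
tool_rot: [-2.191, -2.24, 0.009]
ft_force: [-14.9, -0.7, 17.5]
grip_width: 0.098
grip_force: 40.0
time: 58.3
position: [0.6028, 0.018, 0.2509]
tool_rot: [2.195, 2.247, 0.003]
ft_force: [-0.1, 0.0, -1.2]
grip_width: 0.239
grip_force: 0.0
t 58.3 p [0.6028 0.018  0.2509] yaw 1.33 zz [ 0.002  0.001 -1.   ] F [-0.1  0.  -1.2] w 20.8 gf 0.0
[-0.00200958  0.60011129] 149
btn [ 0.67807342 -0.06386876  0.16878943] [ 0.69128856 -0.05399548  0.17217687] [ 0.66054774 -0.08188822  0.16315421]
slide [-0.3715, 0.2993, 0.1181] ang [-0.0016, -0.0005, 0.0045]
```

```bash

python3 -m inch '[{"slide":[-0.37,0.3,0],"angular":[0,0,0],"claw":-1},{"slide":[-0.37,0.3,0],"angular":[0,0,0],"claw":-1},{"slide":[-0.37,0.3,0],"angular":[0,0,0],"claw":-1},{"slide":[-0.37,0.3,0.1],"angular":[0,0,0],"claw":-1},{"slide":[-0.37,0.3,0.2],"angular":[0,0,0],"claw":-1},{"slide":[-0.37,0.3,0.2],"angular":[0,0,0],"claw":-1},{"slide":[-0.37,0.3,0.2],"angular":[0,0,0],"claw":-1}]'
python3 -c "
from h import *
st();plan(.679,-.073,.176,1.2)"
```

```text
time: 59.05
position: [0.6787, -0.0726, 0.1989]
tool_rot: [-2.194, -2.245, 0.003]
ft_force: [0.3, -0.7, 0.2]
grip_width: 0.005
grip_force: 0.0
t 59.0 p [ 0.6787 -0.0726  0.1989] yaw 1.32 zz [-0.003 -0.    -1.   ] F [ 0.3 -0.7  0.2] w 0.5 gf 0.0
slide [-0.0015, 0.0015, 0.0918] ang [-0.0057, -0.0, 0.004]
```

```bash

python3 -m inch '[{"slide":[0,0,0.04],"angular":[0,0,0],"claw":-1},{"slide":[0,0,0.07],"angular":[0,0,0],"claw":-1},{"slide":[0,0,0.085],"angular":[0,0,0],"claw":-1},{"slide":[0,0,0.095],"angular":[0,0,0],"claw":-1},{"slide":[0,0,0.095],"angular":[0,0,0],"claw":-1}]'
python3 -m inch '[{"slide":[0,0,0.006],"angular":[0,0,0],"claw":-1},{"slide":[0,0,0.006],"angular":[0,0,0],"claw":-1}]'
```

```text
time: 59.55
position: [0.6797, -0.0728, 0.1777]
tool_rot: [2.196, 2.247, 0.002]
ft_force: [-1.5, 1.0, 4.1]
grip_width: 0.004
grip_force: 1.9
time: 59.75
position: [0.6797, -0.0729, 0.1774]
tool_rot: [2.195, 2.247, 0.003]
ft_force: [-2.8, 1.2, 9.8]
grip_width: 0.006
grip_force: 5.2
```

```bash

python3 -m inch '[{"slide":[0,0,-0.1],"angular":[0,0,0],"claw":-1},{"slide":[0,0,-0.3],"angular":[0,0,0],"claw":-1},{"slide":[0,-0.2,-0.4],"angular":[0,0,0],"claw":-1},{"slide":[0,-0.4,-0.4],"angular":[0,0,0],"claw":-1},{"slide":[0,-0.4,-0.4],"angular":[0,0,0],"claw":-1},{"slide":[0,-0.4,-0.4],"angular":[0,0,0],"claw":-1},{"slide":[0,-0.4,-0.4],"angular":[0,0,0],"claw":-1}]'
python3 - <<'E'
from h import *
st()
a=ctrl.get_image("side");P=pts(a)
m=(P[...,2]>.1)&(P[...,2]<.125)&(P[...,0]>.56)&(P[...,0]<.615)&(abs(P[...,1])<.1);q=P[m];print(np.polyfit(q[:,1],q[:,0],1),len(q))
print(ctrl.close_job())
E
```

```text
time: 60.45
position: [0.5805, -0.0743, 0.2753]
tool_rot: [2.194, 2.248, 0.002]
ft_force: [0.2, 0.5, -0.1]
grip_width: 0.007
grip_force: 0.0
t 60.5 p [ 0.5805 -0.0743  0.2753] yaw 1.39 zz [ 0.001  0.    -1.   ] F [ 0.2  0.5 -0.1] w 0.6 gf 0.0
[-0.00498571  0.60020845] 149
the job is handed in; nothing more can be done
None
```

The job is handed in at about 60 s: both finished pieces (disc 50, square 44) lie flat in the tray, the three new blanks found (bar 56, square 44, disc 36) are seated, the drawer is home and the start button was pressed; the judge's verdict was not shown.

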